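# Refit the stop on a saw bed and hold a square in its corner

### The job

Refit the loose stop bar on the saw bed: drop it over the two dowels until it sits fully down on the bed, and let go of it. Then lay the braced square flat on the bed and press its outer corner into the corner between the fixed fence and the stop until both outer edges touch flush, and finish still holding the square pressed firmly against both. Leave the other things on the table where they are.

Things in the scene. Friction and masses are not known exactly. Their poses are not given: they have to be found in the camera images.
- bed: Saw bed: fixed aluminium plate 280 (x) x 270 (y) x 20 mm. Origin at the centre of its underside, z up; its top is at z = 20 mm. Fixed fence along its +x edge. Two steel dowels, 12 mm in diameter with pointed tops, stand 22 mm above its top at (x, y) = (-25, 85) and (65, 85) mm. Its place and yaw differ each time.
- fence: The fixed grey fence on the bed, 26 mm thick, 250 mm long, its top 36 mm above the bed's top. Its origin and axes are those of the bed. Its working face is flat, looks to the bed's -x and lies at x = 95 mm in the bed's frame.
- stop_seat (a point): Where the stop's centre must come: over the middle between the two dowels, at (20, 85, 40) mm in the bed's frame; its axes are the bed's.
- corner (a point): Inside corner that the seated stop makes with the fence, on the bed's top: (95, 70, 20) mm in the bed's frame; axes as the bed's. The seated stop's inner face lies along y = 70 mm of the bed (dowel play moves it by up to 1 mm) and its end is 10 mm short of the fence.
- stop: The loose stop bar (see stop_mid); origin at the centre of its underside.
- stop_mid (a point): Centre of the loose stop bar: plain aluminium, 130 (its x) x 30 (its y) x 40 mm high, about 0.4 kg, standing on the table the way up that it is fitted. Two vertical through holes, 14 mm in diameter, at x = -45 and +45 mm on its centre line. It fits either end round. Can be grasped across its 30 mm width from above.
- square: The loose metal square, lying flat, 18 mm thick, about 0.3 kg. Two legs 140 mm long, 20 mm wide, and a diagonal brace 12 mm wide. Origin under the middle of the brace. The outer corner is at (+65, +65) mm; one leg runs from it along -x (outer edge y = +65 mm), the other along -y (outer edge x = +65 mm). Pressed home, its x, y axes lie along the bed's.
- square_mid (a point): Middle of the square's brace, half-way up (9 mm above its underside); axes as the square's. The brace runs along (1, -1) and can be pinched from above by fingers closing along (1, 1): the triangular hole on its corner side is 57 mm deep from brace to corner, the other side is open.
- battery: Bystander, not to be disturbed: black battery pack; origin at its underside.
- disc: Bystander, not to be disturbed: dark grinding disc 116 mm across, lying flat; origin at its underside.
- screwdriver: Bystander, not to be disturbed: screwdriver, 160 mm long, lying on the bed along its -y edge; origin at its underside (in its handle).
Things that resemble listed ones, but are neither listed nor needed, are in the scene too. Of the things shaped like the stop, the aluminium one is meant.

How it is judged:
By the outcome, as a careful person would: the job done as asked, in the order asked, and still so for the second after the job is handed in, while the arm keeps its last pose, push and grip.
It also fails if it takes over 72 s, if anything falls off the work surface, if the arm or the gripper's body presses on something with over 40 N, if the wrist force passes 120 N, or if a joint passes its speed limit or range.

### The arm

A 6-joint arm with a two-finger parallel gripper is mounted at the origin on the work surface. World frame = base frame: x ahead of the robot, y to its left, z up, the work surface at z = 0. Lengths are in m, angles in rad, forces in N, time in s.
With the tool pointing down it reaches from about 0.4 to 0.925 m from the base axis. Payload 12.5 kg.
Tool frame: the origin (TCP) lies at the very end of the fingers, on their centre line; the grasp point (between the pads) lies 19 mm behind it; z points along the fingers, x is the direction in which the jaws open and shut, and the axes are right-handed (so a half turn about z gives the same grasp; the last joint's range is limited). The gripper opens to 95 mm and grips with 3 to 60 N. Pads are 20 mm wide; open, the fingers measure 119 mm over their backs; the gripper's body (75 mm by 180 mm) begins 59 mm behind the grasp point.
Start: joints at [1.171, 0.491, 1.559, -0, 1.092, -0.106], TCP at [0.181, 0.598, 0.215] pointing down, gripper open.
Joint ranges: [-3.1, 3.1], [-0.84, 2.19], [0.05, 2.79], [-1.13, 4.28], [0.06, 2.93], [-2.69, 2.69]. Speed limits (rad/s): [2.22, 2.22, 2.79, 3.14, 3.14, 3.14].

### API

Orientations are given as [roll, pitch, yaw] about the fixed x, y, z axes, in that order (R = Rz(yaw) Ry(pitch) Rx(roll)).
In Python, from cell import arm gives the robot as it stands.
- The arm moves only by the tool drive_tool, never from a script. Its argument "rows" is a list of rows, each an object of numbers: "x", "y", "z": the shift along the world's x, y, z in mm; "roll": the turn about the world's z in degrees. In form: [{"x": .., "y": .., "z": .., "roll": ..}, ...]. A call has exactly 5 rows; each row is the pose to reach, as a shift and turn from the pose measured when the call began; what a row does not reach only later rows make up. A row lasts 1/12 s, in which the tool goes at most 41.7 mm and 7.16 degrees, less where a joint would pass 70% of its speed; a pose out of reach is approached as far as the arm can. A call with a gripper value outside its range is refused whole. "hand" is the finger opening in mm, from 0 to 95.1, set as the call begins (left out, the last holds). The fingers move at their own pace and stop on an object; "force" is the grip in N (left out, the last holds). Time passes only in rows, so rows that repeat a pose let the fingers close, or fill a call up. It gives the time, the measured TCP pose, the force and the opening at its end, in the units of the state.
- arm.sense(): the state, without advancing time (a new reading comes with each control period).
- arm.read_camera(name): name is "scene" or "top" or "wrist"; returns a dict with "pixels" (420x560x3 uint8, red, green, blue), "fx", "fy", "cx", "cy" (pixels), "R" (3x3) and "t" (3): a world point X has camera coordinates R X + t. Camera axes: x right, y down, z forward; pixel columns grow to the right and rows downward; lengths in m; the calibration is good to about 2 mm. A picture is of the moment at which its call begins. There is no depth.
- arm.finish_job(): hands the job in, once; it reports no verdict.
Trained networks look in the newest picture that a camera, given by its name, has taken for a name from the list of things; names that differ only in an ending like _2 or _b are one class to them, and where a whole thing is asked for, a point or a joint stands for the part that bears it (a point fixed in the world has none). Each returns a list of dicts, best first, with "score" (0 to 1); they miss things now and then, are a little off and sometimes report something else, mostly with a low value. They report only what shows in the picture. A call takes as long as a camera call. They do not tell look-alikes from the thing itself.
- arm.find_in(camera, target): "centre" ([column, row] in pixels, amid what is visible of it).
- arm.silhouettes(camera, target): "region" (420x560 bool, what is visible of it) and "centre" ([column, row] in pixels, amid what is visible of it).
The state is a dict: "t": time; "joint_positions": joint angles; "dq": joint speeds; "effort": joint torques, N m; "tcp_pos": TCP position; "ee_rot": TCP orientation; "contact_force": force on the tool from outside, world axes, zero at the start; "moment": the same for the moment, N m; "finger_gap": finger opening in m.
Only numpy, scipy, OpenCV 4.12 (cv2) and the standard library are available. Lean on these libraries where they do the work, as an engineer would, in place of code of your own. Each camera call takes 0.05 s, during which the arm holds its last target.

## Working session

There is one attempt and no reset: what is moved stays moved. The work goes in short steps, Python scripts to look and compute and a tool call to move; the robot and the scene stay as the last step left them, time stands still between calls to the robot, and variables do not carry over. Pictures are saved under pics/ and viewed, and the job is handed in when it is done.

Besides the shell and the picture viewer there is one more tool, called after "Call:" in YAML: its name, and indented under it one key for each argument. drive_tool: Moves the arm, as the interface text tells. Its arguments: {"type":"object","properties":{"rows":{"type":"array"},"hand":{"type":"number"},"force":{"type":"number"}},"required":["rows"]}

```bash
mkdir -p pics; ls; python3 - <<'E'
from cell import arm
import cv2
s=arm.sense(); print(s)
for n in ("scene","top","wrist"):
    c=arm.read_camera(n); cv2.imwrite(f"pics/a_{n}.png",c["pixels"][:,:,::-1])
    print(n,c["fx"],c["cx"],c["cy"],c["R"],c["t"])
    for t in ("stop","square","bed","fence","screwdriver","battery","disc"):
        print(n,t,[( [round(float(v)) for v in d["centre"]],round(float(d["score"]),2)) for d in arm.find_in(n,t)][:4])
E
```

```text
pics
{'t': 0.0, 'joint_positions': array([ 1.17137989e+00,  4.91547217e-01,  1.55945327e+00,  7.06223607e-06,
        1.09166333e+00, -1.05608595e-01]), 'dq': array([-0.00035879, -0.00052404, -0.00079165, -0.00042186, -0.00119626,
        0.00011353]), 'effort': array([-3.21597417e-04, -6.12654161e+01, -2.58187509e+01,  6.92765415e-02,
        4.82253497e-02, -7.85105476e-05]), 'tcp_pos': array([0.1808888 , 0.59800436, 0.21406809]), 'ee_rot': array([-3.14147351e+00,  1.06453854e-03,  1.27698529e+00]), 'contact_force': array([-0.22334831,  0.76597316,  0.35260406]), 'moment': array([-0.0773812 ,  0.04827909, -0.03272777]), 'finger_gap': 0.09493012206402886}
scene 386.51851419535063 286.28121217796144 210.17871703633767 [[ 0.87533939  0.48342152  0.00919737]
 [ 0.3157969  -0.55720745 -0.76797928]
 [-0.36613286  0.67514701 -0.64040865]] [-0.47824662 -0.10235935  1.19676837]
scene stop [([324, 140], 0.96), ([271, 158], 0.92), ([325, 166], 0.85)]
scene square [([162, 343], 0.89), ([304, 257], 0.73)]
scene bed [([306, 254], 0.89)]
scene fence [([343, 262], 0.56), ([375, 183], 0.51)]
scene 
[... 275 characters left out ...]
50641  -0.99548568]] [0.03941267 0.51947141 1.25998186]
top stop [([192, 272], 0.83), ([132, 237], 0.69), ([179, 212], 0.62)]
top square [([393, 218], 0.59)]
top bed [([295, 181], 0.65)]
top fence [([292, 145], 0.89)]
top screwdriver [([335, 202], 0.82)]
top battery [([394, 149], 0.97), ([291, 178], 0.34)]
top disc [([181, 165], 0.88)]
wrist 296.41649234066506 283.79308520672066 209.598392224559 [[ 2.88364311e-01  9.57520606e-01  5.59778468e-04]
 [ 9.28854058e-01 -2.79873055e-01  2.42695718e-01]
 [ 2.32542817e-01 -6.94648310e-02 -9.70102301e-01]] [-0.62706811 -0.02998752  0.38939182]
wrist stop []
wrist square []
wrist bed []
wrist fence []
wrist screwdriver []
wrist battery []
wrist disc []
```

View pics/a_scene.png

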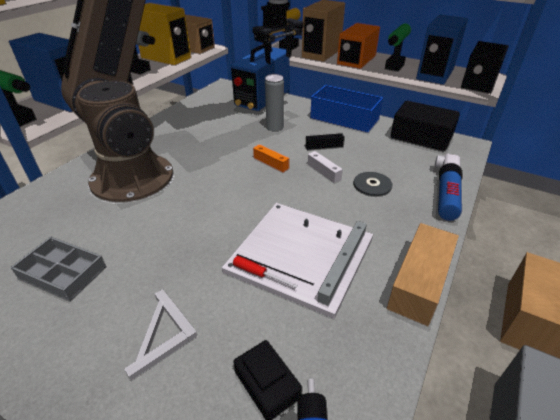

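View pics/a_top.png

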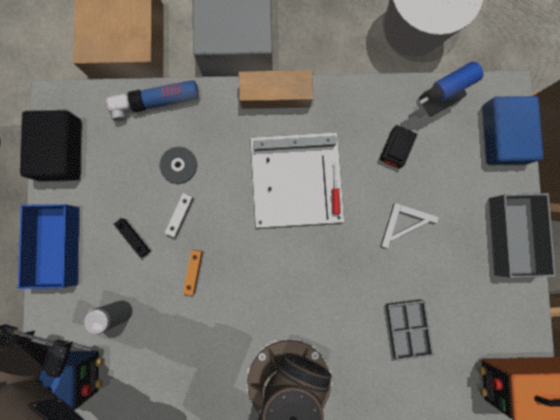

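View pics/a_wrist.png

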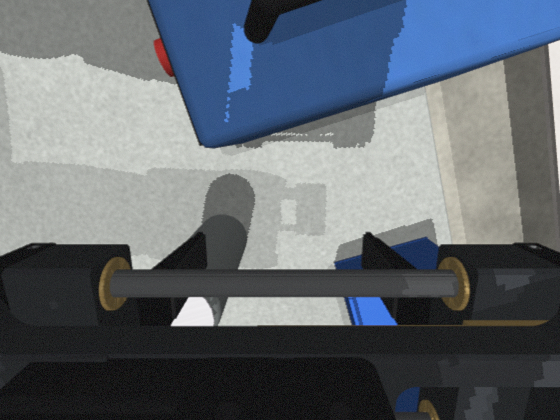

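```bash
cat > h.py <<'E'
import numpy as np, cv2
from cell import arm
def proj(c,X):
    X=np.atleast_2d(X); p=X@np.array(c["R"]).T+np.array(c["t"])
    return np.c_[c["fx"]*p[:,0]/p[:,2]+c["cx"], c["fy"]*p[:,1]/p[:,2]+c["cy"]]
def unproj(c,uv,z):
    uv=np.atleast_2d(uv); R=np.array(c["R"]); t=np.array(c["t"])
    d=np.c_[(uv[:,0]-c["cx"])/c["fx"],(uv[:,1]-c["cy"])/c["fy"],np.ones(len(uv))]@R
    o=-R.T@t; k=(z-o[2])/d[:,2]
    return o+d*k[:,None]
def crop(img,x0,y0,x1,y1,k,name):
    cv2.imwrite(name,cv2.resize(img[y0:y1,x0:x1,::-1],None,fx=k,fy=k,interpolation=cv2.INTER_CUBIC))
E
python3 - <<'E'
from h import *
import pickle
c=arm.read_camera("top"); s=arm.read_camera("scene")
pickle.dump((c,s),open("cams.pkl","wb"))
im=c["pixels"]
crop(im,100,120,360,300,3,"pics/b_left.png"); crop(im,360,180,460,260,6,"pics/b_sq.png")
crop(s["pixels"],220,120,400,310,4,"pics/b_sc.png")
for cam,cc in (("top",c),("scene",s)):
  for t in ("stop","square","bed"):
    for d in arm.silhouettes(cam,t)[:4]:
        m=d["region"].astype(np.uint8)
        if m.sum()<20: continue
        r=cv2.minAreaRect(np.argwhere(m)[:,::-1].astype(np.float32))
        z={"stop":.04,"square":.018,"bed":.02}[t]
        print(cam,t,round(d["score"],2),[round(v) for v in d["centre"]],m.sum(),unproj(cc,[d["centre"]],z/ (2 if cam=="scene" else 1)).round(3)[0], cc["pixels"][m>0].mean(0).round())
E
```

```text
top stop 0.86 [193, 273] 552 [0.33  0.277 0.04 ] [158. 108.  62.]
top stop 0.8 [178, 215] 586 [0.502 0.322 0.04 ] [155. 154. 153.]
top stop 0.72 [130, 235] 575 [0.446 0.465 0.04 ] [37. 36. 37.]
top stop 0.68 [182, 165] 1053 [0.656 0.311 0.04 ] [85. 87. 87.]
top square 0.8 [398, 219] 823 [ 0.477 -0.347  0.018] [167. 165. 165.]
top bed 0.72 [292, 180] 7602 [ 0.604 -0.026  0.02 ] [174. 173. 172.]
scene stop 0.97 [322, 168] 626 [0.5   0.311 0.02 ] [136. 131. 137.]
scene stop 0.84 [271, 156] 578 [0.328 0.29  0.02 ] [151.  78.  23.]
scene square 0.74 [160, 345] 2079 [ 0.483 -0.392  0.009] [161. 158. 163.]
scene bed 0.82 [304, 254] 9784 [ 0.618 -0.04   0.01 ] [187. 181. 189.]
```

View pics/b_left.png

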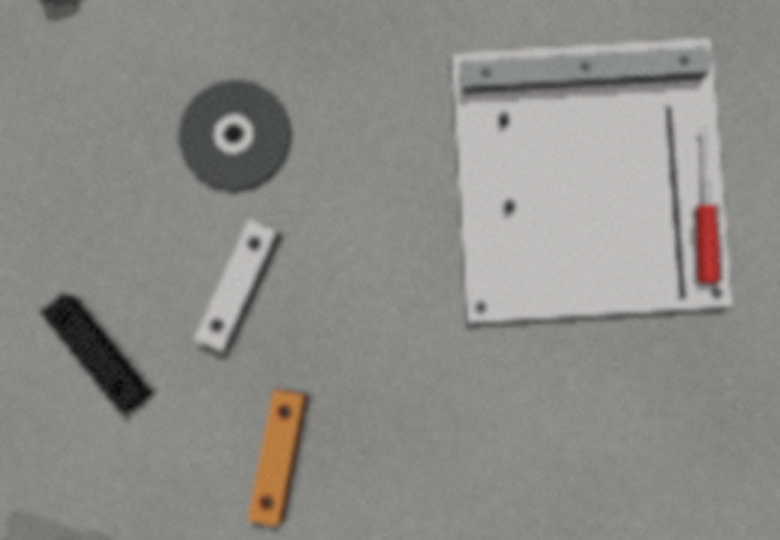

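View pics/b_sq.png

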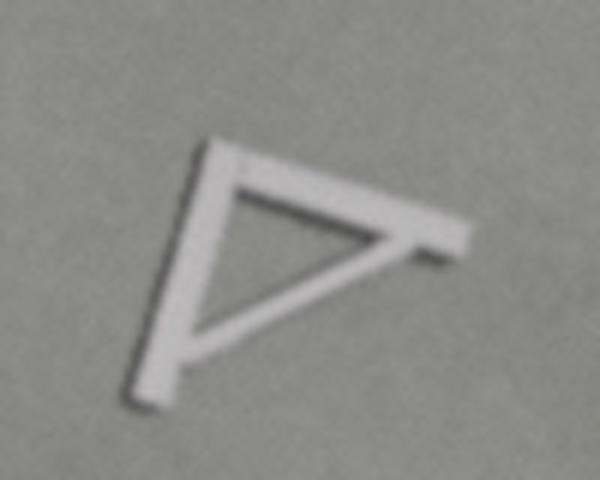

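View pics/b_sc.png

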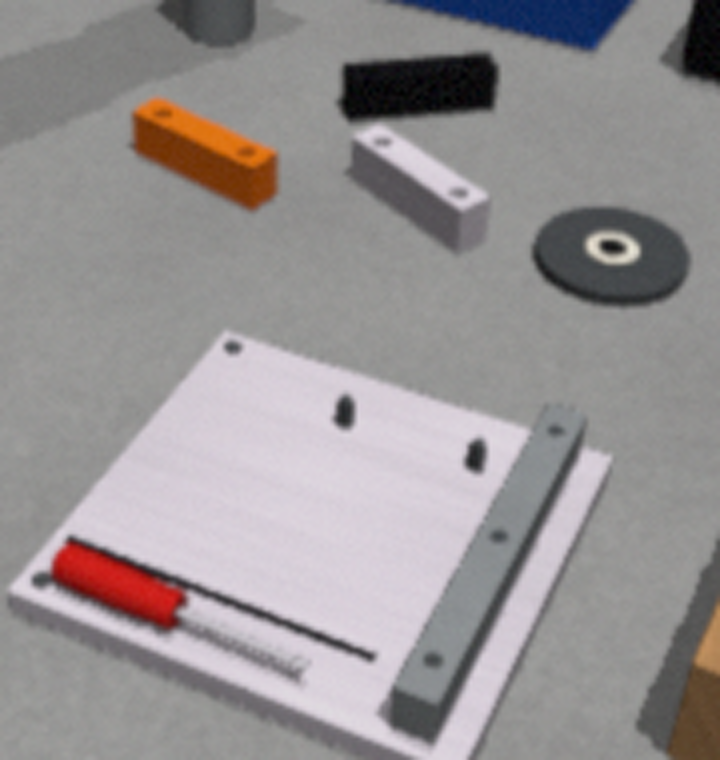

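```bash
python3 - <<'E'
from h import *
import pickle
from scipy.optimize import least_squares
c,s=pickle.load(open("cams.pkl","rb"))
def src(p,x0,y0,k): return (np.array(p,float)+.5)/k-.5+[x0,y0]
def bedfit(cams_pts):
    def f(q):
        r=[]
        R=np.array([[np.cos(q[2]),-np.sin(q[2])],[np.sin(q[2]),np.cos(q[2])]])
        for cc,M,uv in cams_pts:
            W=np.c_[M[:,:2]@R.T+q[:2],M[:,2]]
            r.append((proj(cc,W)-uv).ravel())
        return np.concatenate(r)
    return f
M=np.array([[140,135,20],[140,-135,20],[-140,-135,20],[-140,135,20]])/1e3
t=src([(454,55),(711,40),(731,303),(470,326)],100,120,3)
# scene: corners: (+x,+y)=(612,458); (-x,+y)=(225,332); (-x,-y)=(10,597)
Ms=np.array([[140,135,20],[-140,135,20],[-140,-135,20],[-25,85,42],[65,85,42]])/1e3
ss=src([(612,458),(226,331),(10,597),(345,396),(477,441)],220,120,4)
Mt=np.r_[M,np.array([[-25,85,42],[65,85,42]])/1e3]
for name,L in (("top",[(c,M,t)]),("scene",[(s,Ms,ss)]),("both",[(c,M,t),(s,Ms,ss)])):
    f=bedfit(L); o=least_squares(f,[.6,0,0]); print(name,o.x.round(4),np.degrees(o.x[2]).round(2),f(o.x).round(1))
def line(cc,p,z):
    w=unproj(cc,p,z); d=w[1]-w[0]; print(w.mean(0).round(4),np.linalg.norm(d).round(4),np.degrees(np.arctan2(d[1],d[0])).round(2))
line(c,src([(217,325),(254,243)],100,120,3),.04)
line(s,src([(381,142),(459,192)],220,120,4),.04)
# square: outer corner (208,135), ends outer (128,398)?, (472,225)
p=src([(210,137),(130,398),(473,228)],360,180,6)
w=unproj(c,p,.018);print(w.round(4),np.linalg.norm(w[1]-w[0]),np.linalg.norm(w[2]-w[0]))
Q=np.array([[65,65,18],[65,-75,18],[-75,65,18]])/1e3
for A in (Q,Q[[0,2,1]]):
    f=bedfit([(c,A,p)]); 
    for y0 in (0,2,-2):
        o=least_squares(f,[.5,-.35,y0]); print("sq",o.x.round(4),np.degrees(o.x[2]),o.cost.round(2))
E
```

```text
top [ 0.6059 -0.0399  0.0456] 2.61 [-0.8 -0.   0.1 -0.7  1.   1.2 -0.4 -0.5]
scene [ 0.6088 -0.0389  0.0521] 2.99 [ 0.6 -0.7 -0.9  0.2 -0.7 -0.6  0.3  0.7  0.6  0.2]
both [ 0.6075 -0.0393  0.0464] 2.66 [-1.  -0.5 -0.1 -1.3  0.8  0.6 -0.5 -1.   0.3 -0.5 -1.   0.  -1.3 -1.
  0.   0.7  0.2  0.2]
[0.5049 0.3206 0.04  ] 0.0896 -24.43
[0.5045 0.3204 0.04  ] 0.0898 -23.08
[[ 0.5286 -0.3381  0.018 ]
 [ 0.3966 -0.291   0.018 ]
 [ 0.479  -0.47    0.018 ]] 0.14011730848941967 0.14093898297794907
sq [ 0.4924 -0.3557  2.7739] 158.93442894455862 1445.92
sq [ 0.4924 -0.3557  2.774 ] 158.93620382256924 1445.92
sq [ 0.4924 -0.3557 -3.5091] -201.05724988154745 1445.92
sq [ 0.4445 -0.3772 -0.3526] -20.201963208755746 0.08
sq [ 0.4445 -0.3772 -0.3526] -20.201963266951395 0.08
sq [ 0.4445 -0.3772 -0.3526] -20.201963249496302 0.08
```

Call:
drive_tool:
  rows:
    - {"x": 32, "y": -27, "z": 0, "roll": -2}
    - {"x": 64, "y": -54, "z": 0, "roll": -4}
    - {"x": 95, "y": -81, "z": 0, "roll": -6}
    - {"x": 127, "y": -108, "z": 0, "roll": -7}
    - {"x": 158, "y": -135, "z": 0, "roll": -7}
  hand: 95

```text
t: 2.02
tcp_pos: [0.3402, 0.4619, 0.2148]
ee_rot: [3.141, -0.0, 1.154]
contact_force: [0.7, -0.1, 0.6]
finger_gap: 0.0949
```

Call:
drive_tool:
  rows:
    - {"x": 32, "y": -27, "z": 0, "roll": 0}
    - {"x": 64, "y": -54, "z": 0, "roll": 0}
    - {"x": 95, "y": -81, "z": 0, "roll": 0}
    - {"x": 127, "y": -108, "z": 0, "roll": 0}
    - {"x": 155, "y": -132, "z": 0, "roll": 0}

```text
t: 2.43
tcp_pos: [0.4967, 0.3281, 0.215]
ee_rot: [3.141, -0.001, 1.154]
contact_force: [0.7, 0.7, 1.1]
finger_gap: 0.0949
```

```bash
cat > look.py <<'E'
from h import *
import pickle,sys
n=sys.argv[1]; 
c=arm.read_camera("wrist"); pickle.dump(c,open("w.pkl","wb")); cv2.imwrite(f"pics/{n}.png",c["pixels"][:,:,::-1])
s=arm.sense(); print(round(s["t"],2),s["tcp_pos"].round(4),np.degrees(s["ee_rot"]).round(2),s["contact_force"].round(1),s["finger_gap"].round(4))
E
python3 look.py w1
```

```text
Traceback (most recent call last):
  File "look.py", line 5, in <module>
    s=arm.sense(); print(round(s["t"],2),s["tcp_pos"].round(4),np.degrees(s["ee_rot"]).round(2),s["contact_force"].round(1),s["finger_gap"].round(4))
                                                                                                                            ^^^^^^^^^^^^^^^^^^^^^
AttributeError: 'float' object has no attribute 'round'
```

View pics/w1.png

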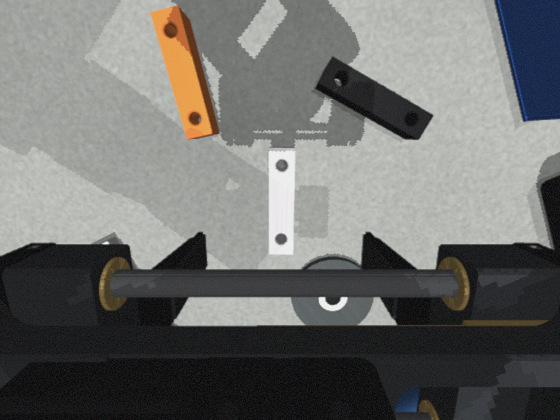

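```bash
sed -i 's/,s\["finger_gap"\].round(4)/,round(s["finger_gap"],4)/' look.py; python3 - <<'E'
from h import *
import pickle
c=pickle.load(open("w.pkl","rb"))
w=unproj(c,[(281,166),(281,239)],.04); d=w[1]-w[0]
print(w.round(4),w.mean(0).round(4),np.linalg.norm(d),np.degrees(np.arctan2(d[1],d[0])))
s=arm.sense();print(s["tcp_pos"],np.degrees(s["ee_rot"]))
E
```

```text
[[0.4671 0.3402 0.04  ]
 [0.5489 0.3038 0.04  ]] [0.508 0.322 0.04 ] 0.08947716519745363 -23.9568385409136
[0.5011994  0.32451104 0.21476922] [ 1.79861514e+02 -2.93080641e-02  6.59437734e+01]
```

Call:
drive_tool:
  rows:
    - {"x": 3, "y": -2, "z": -30, "roll": 0}
    - {"x": 5, "y": -3, "z": -65, "roll": 0}
    - {"x": 5, "y": -3, "z": -95, "roll": 0}
    - {"x": 5, "y": -3, "z": -115, "roll": 0}
    - {"x": 5, "y": -3, "z": -125, "roll": 0}

```text
t: 2.9
tcp_pos: [0.5053, 0.3209, 0.0871]
ee_rot: [3.141, 0.002, 1.15]
contact_force: [-0.3, -0.7, 0.3]
finger_gap: 0.0952
```

```bash
python3 look.py w2
```

```text
2.95 [0.5052 0.321  0.0866] [-1.7998e+02  1.6000e-01  6.5930e+01] [-0.8 -0.2 -1.4] 0.095
```

View pics/w2.png

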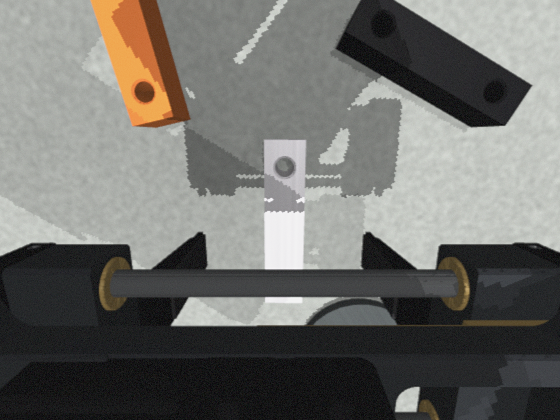

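Call:
drive_tool:
  rows:
    - {"x": 0, "y": 0, "z": -25, "roll": 0}
    - {"x": 0, "y": 0, "z": -50, "roll": 0}
    - {"x": 0, "y": 0, "z": -67, "roll": 0}
    - {"x": 0, "y": 0, "z": -75, "roll": 0}
    - {"x": 0, "y": 0, "z": -78, "roll": 0}

```text
t: 3.37
tcp_pos: [0.5053, 0.3211, 0.0085]
ee_rot: [-3.141, 0.003, 1.151]
contact_force: [0.3, 0.4, 0.1]
finger_gap: 0.0954
```

Call:
drive_tool:
  rows:
    - {"x": 0, "y": 0, "z": 0, "roll": 0}
    - {"x": 0, "y": 0, "z": 0, "roll": 0}
    - {"x": 0, "y": 0, "z": 0, "roll": 0}
    - {"x": 0, "y": 0, "z": 0, "roll": 0}
    - {"x": 0, "y": 0, "z": 0, "roll": 0}
  hand: 20
  force: 40

```text
t: 3.78
tcp_pos: [0.5055, 0.3213, 0.0092]
ee_rot: [3.141, 0.002, 1.151]
contact_force: [-0.1, 0.2, 0.0]
finger_gap: 0.0667
```

Call:
drive_tool:
  rows:
    - {"x": 0, "y": 0, "z": 0, "roll": 0}
    - {"x": 0, "y": 0, "z": 0, "roll": 0}
    - {"x": 0, "y": 0, "z": 0, "roll": 0}
    - {"x": 0, "y": 0, "z": 0, "roll": 0}
    - {"x": 0, "y": 0, "z": 0, "roll": 0}

```text
t: 4.2
tcp_pos: [0.5055, 0.3213, 0.0092]
ee_rot: [3.141, 0.002, 1.151]
contact_force: [-0.6, -0.4, -0.4]
finger_gap: 0.0336
```

Call:
drive_tool:
  rows:
    - {"x": 0, "y": 0, "z": 0, "roll": 0}
    - {"x": 0, "y": 0, "z": 0, "roll": 0}
    - {"x": 0, "y": 0, "z": 0, "roll": 0}
    - {"x": 0, "y": 0, "z": 0, "roll": 0}
    - {"x": 0, "y": 0, "z": 0, "roll": 0}

```text
t: 4.62
tcp_pos: [0.5055, 0.3212, 0.0092]
ee_rot: [3.142, 0.002, 1.151]
contact_force: [-0.4, -2.3, -0.1]
finger_gap: 0.0297
```

Call:
drive_tool:
  rows:
    - {"x": 0, "y": 0, "z": 10, "roll": 0}
    - {"x": 0, "y": 0, "z": 40, "roll": 0}
    - {"x": 0, "y": 0, "z": 75, "roll": 0}
    - {"x": 0, "y": 0, "z": 95, "roll": 0}
    - {"x": 0, "y": 0, "z": 100, "roll": 0}

```text
t: 5.03
tcp_pos: [0.5066, 0.3219, 0.113]
ee_rot: [3.138, -0.002, 1.151]
contact_force: [0.3, 0.4, -3.4]
finger_gap: 0.0297
```

```bash
python3 look.py w3
```

```text
5.08 [0.5062 0.3217 0.1119] [ 1.7985e+02 -5.0000e-02  6.5950e+01] [ 1.2 -0.2 -3.4] 0.0297
```

View pics/w3.png

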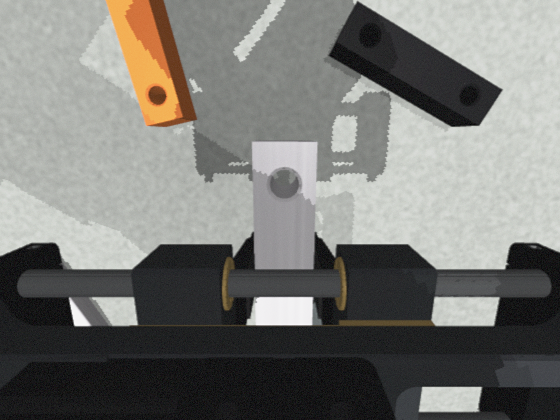

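```bash
python3 - <<'E'
from h import *
import pickle
c=pickle.load(open("w.pkl","rb")); s=arm.sense(); p=s["tcp_pos"]
z=p[2]-.0092+.040
w=unproj(c,[(284.5,183),(251,142),(317,142)],z)
y=s["ee_rot"][2]; x=np.array([np.cos(y),np.sin(y)]); l=np.array([np.cos(y-np.pi/2),np.sin(y-np.pi/2)])
for q in w: print("jaw",((q[:2]-p[:2])@x*1e3).round(1),"long",((q[:2]-p[:2])@l*1e3).round(1))
crop(c["pixels"],230,120,340,240,5,"pics/w3c.png")
E
```

```text
jaw 2.7 long -44.2
jaw -12.9 long -63.3
jaw 17.7 long -63.4
```

View pics/w3c.png

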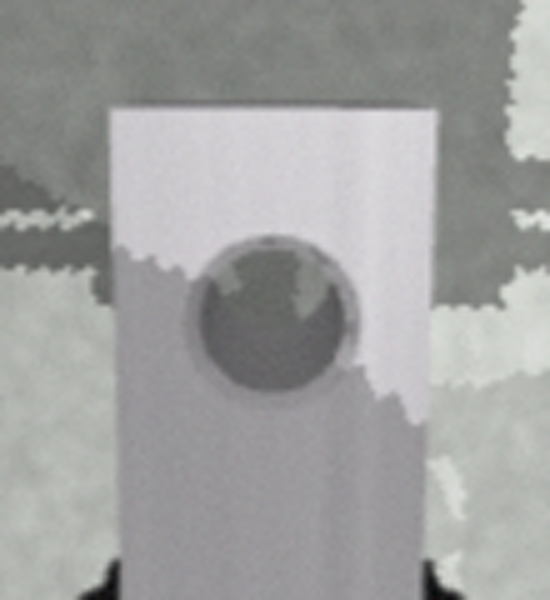

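Call:
drive_tool:
  rows:
    - {"x": 10, "y": -20, "z": 0, "roll": 4}
    - {"x": 25, "y": -50, "z": 0, "roll": 9}
    - {"x": 42, "y": -85, "z": 0, "roll": 15}
    - {"x": 57, "y": -118, "z": 0, "roll": 20}
    - {"x": 68, "y": -140, "z": 0, "roll": 24}

```text
t: 5.5
tcp_pos: [0.5743, 0.1789, 0.1101]
ee_rot: [3.141, 0.0, 1.574]
contact_force: [0.7, 0.5, -3.0]
finger_gap: 0.03
```

Call:
drive_tool:
  rows:
    - {"x": 14, "y": -30, "z": -4, "roll": 1}
    - {"x": 28, "y": -57, "z": -10, "roll": 2}
    - {"x": 38, "y": -77, "z": -18, "roll": 2.7}
    - {"x": 43, "y": -90, "z": -24, "roll": 2.7}
    - {"x": 45, "y": -95, "z": -28, "roll": 2.7}

```text
t: 5.92
tcp_pos: [0.619, 0.0821, 0.0799]
ee_rot: [-3.139, 0.0, 1.619]
contact_force: [-1.2, -0.5, -4.1]
finger_gap: 0.0297
```

```bash
python3 look.py w4
```

```text
5.97 [0.6188 0.0824 0.0797] [-179.82    0.     92.74] [-0.9 -0.4 -4.9] 0.0299
```

View pics/w4.png

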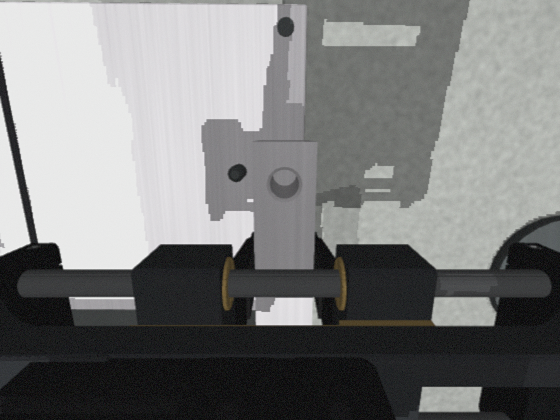

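```bash
python3 - <<'E'
from h import *
import pickle
c=pickle.load(open("w.pkl","rb"))
crop(c["pixels"],200,130,330,240,6,"pics/w4c.png")
crop(c["pixels"],250,0,340,130,5,"pics/w4d.png")
E
```

```text
(no output)
```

View pics/w4c.png

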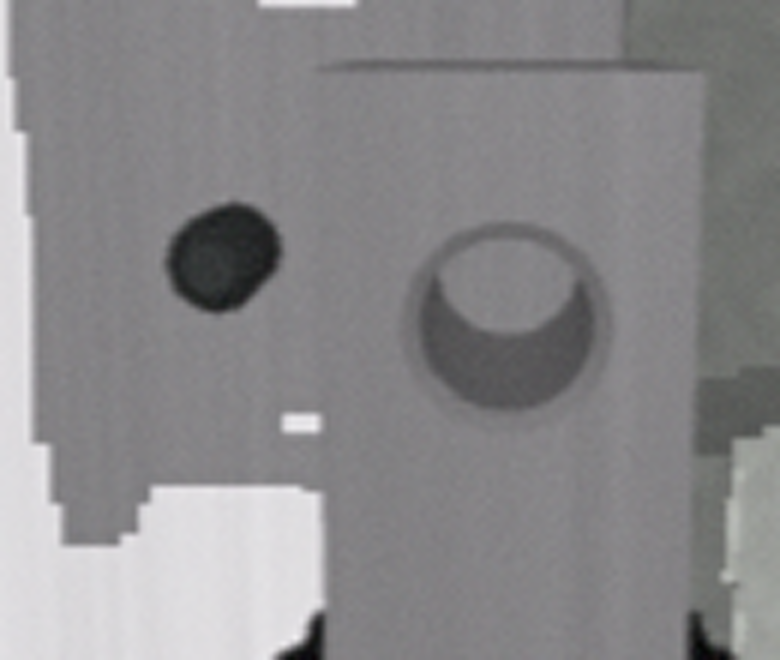

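View pics/w4d.png

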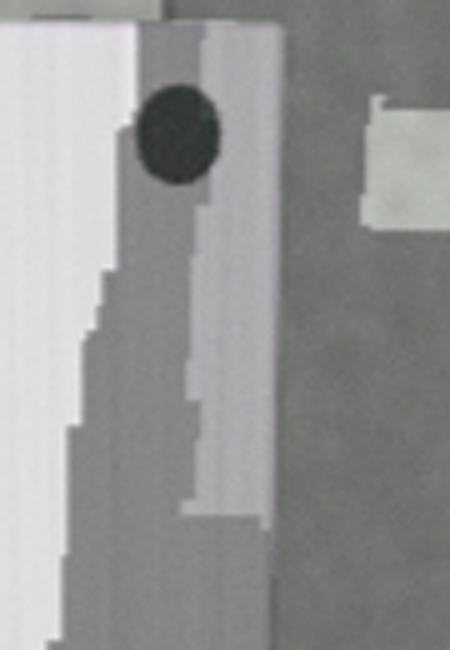

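```bash
cat > meas.py <<'E'
from h import *
import pickle
from scipy.optimize import least_squares
c=pickle.load(open("w.pkl","rb")); s=arm.sense(); p=s["tcp_pos"]; y=s["ee_rot"][2]
def src(q,x0,y0,k): return (np.array(q,float)+.5)/k-.5+[x0,y0]
x=np.array([np.cos(y),np.sin(y)]); l=np.array([np.cos(y-np.pi/2),np.sin(y-np.pi/2)])
tl=lambda q:(np.round((q[:2]-p[:2])@x*1e3,1),np.round((q[:2]-p[:2])@l*1e3,1))
def dowel(bb): # umin,umax,vmin,vmax
    a=np.linspace(0,2*np.pi,60)
    ring=lambda r,z:np.c_[r*np.cos(a),r*np.sin(a),0*a+z]
    P=np.r_[ring(.006,.02),ring(.006,.034),ring(.001,.042)]
    def f(q):
        u=proj(c,P+[q[0],q[1],0]); return np.array([u[:,0].min(),u[:,0].max(),u[:,1].min(),u[:,1].max()])-bb
    o=least_squares(f,[.6,.05],x_scale=.01); return o.x,f(o.x)
E
cat > m4.py <<'E'
from meas import *
a=src([(167,202),(283,312)],200,130,6)
d,r=dowel(np.array([a[0,0],a[1,0],a[0,1],a[1,1]])); print("dowel",d.round(4),r.round(1),tl(d))
z=p[2]+.0308
h=unproj(c,src([(507,318)],200,130,6),z)[0]; print("hole",h.round(4),tl(h))
e=unproj(c,src([(320,66),(705,71),(326,560),(692,560)],200,130,6),z); print("bar edges",[tl(q) for q in e])
b=unproj(c,src([(286,30),(268,640)],250,0,5),.02); g=b[1]-b[0]; print("bed edge",b.round(4),np.degrees(np.arctan2(g[1],g[0])))
k=unproj(c,src([(286,23)],250,0,5),.02)[0]; print("corner",k.round(4))
print("cam",-np.array(c["R"]).T@np.array(c["t"]),np.degrees(y))
E
python3 m4.py
```

```text
dowel [0.5818 0.0465] [ 0.3 -0.3  0.1 -0.1] (np.float64(-34.1), np.float64(-38.6))
hole [0.5752 0.0814 0.1105] (np.float64(1.0), np.float64(-43.6))
bar edges [(np.float64(-13.4), np.float64(-63.1)), (np.float64(16.2), np.float64(-62.7)), (np.float64(-13.8), np.float64(-23.5)), (np.float64(16.3), np.float64(-23.5))]
bed edge [[0.4662 0.0917 0.02  ]
 [0.5468 0.0945 0.02  ]] 1.9550085096361685
corner [0.4653 0.0916 0.02  ]
cam [0.55377435 0.08013079 0.25078695] 92.74385245648672
```

Call:
drive_tool:
  rows:
    - {"x": 2, "y": -10, "z": 0, "roll": 0}
    - {"x": 4, "y": -22, "z": -3, "roll": -0.3}
    - {"x": 6, "y": -31, "z": -8, "roll": -0.4}
    - {"x": 6.5, "y": -35, "z": -12, "roll": -0.4}
    - {"x": 6.5, "y": -35, "z": -13, "roll": -0.4}

```text
t: 6.38
tcp_pos: [0.625, 0.0466, 0.0659]
ee_rot: [-3.138, 0.0, 1.611]
contact_force: [-0.7, -0.3, -4.1]
finger_gap: 0.0296
```

Call:
drive_tool:
  rows:
    - {"x": 0, "y": 0, "z": 0, "roll": 0}
    - {"x": 0, "y": 0, "z": 0, "roll": 0}
    - {"x": 0, "y": 0, "z": 0, "roll": 0}
    - {"x": 0, "y": 0, "z": 0, "roll": 0}
    - {"x": 0, "y": 0, "z": 0, "roll": 0}

```text
t: 6.8
tcp_pos: [0.6251, 0.047, 0.0662]
ee_rot: [-3.138, 0.0, 1.611]
contact_force: [-0.5, 0.3, -4.2]
finger_gap: 0.0299
```

```bash
python3 look.py w5; python3 - <<'E'
from h import *
import pickle
c=pickle.load(open("w.pkl","rb"))
crop(c["pixels"],220,110,350,220,6,"pics/w5c.png")
s=arm.read_camera("scene"); crop(s["pixels"],250,180,400,290,5,"pics/s5.png"); pickle.dump(s,open("s5.pkl","wb"))
E
```

```text
6.85 [0.6251 0.0469 0.0661] [-179.8     0.     92.32] [ 0.   0.9 -3.9] 0.0298
```

View pics/w5c.png

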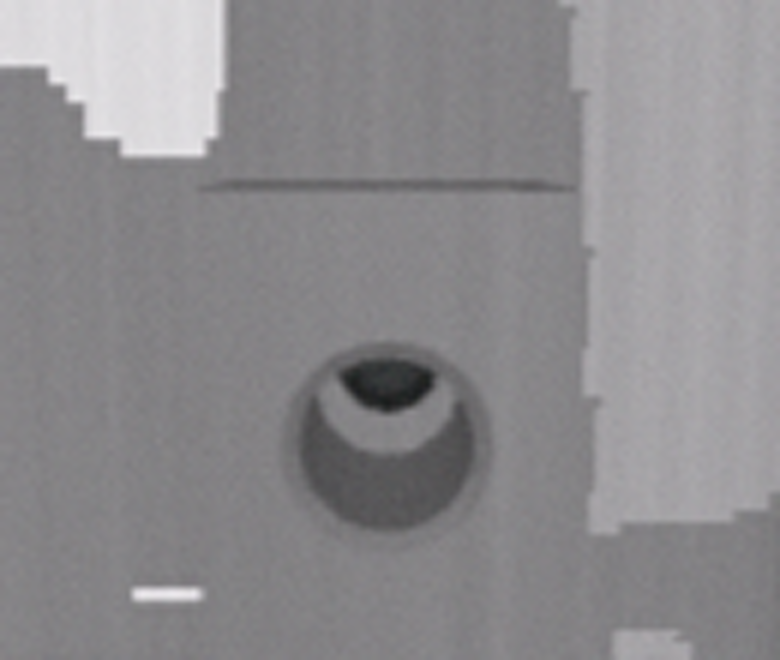

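View pics/s5.png

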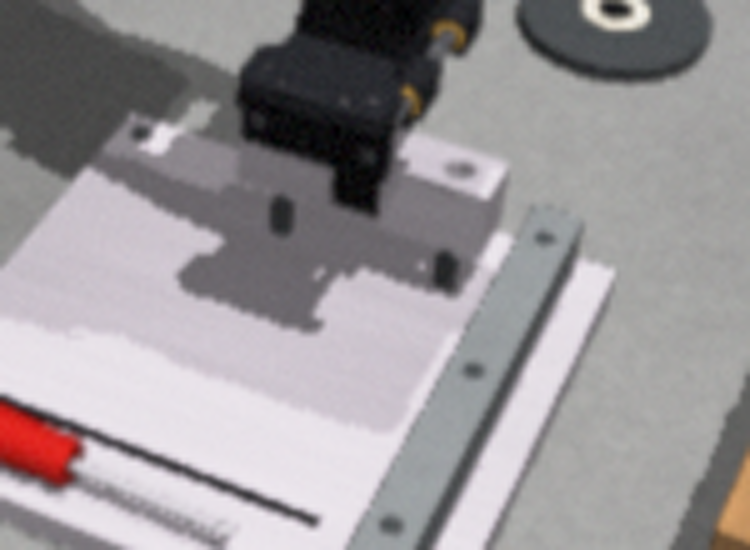

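```bash
cat > m5.py <<'E'
from meas import *
z=p[2]+.0308
hu=src([(387,435)],220,110,6); h=unproj(c,hu,z)[0]; print("hole",tl(h), "edges",[tl(q) for q in unproj(c,src([(205,183),(575,188)],220,110,6),z)])
print("hole bottom far rim", [tl(q) for q in unproj(c,src([(386,453)],220,110,6),z-.04)])
a=np.linspace(0,2*np.pi,90); ring=lambda r,z:np.c_[r*np.cos(a),r*np.sin(a),0*a+z]
P=np.r_[ring(.006,.02),ring(.006,.034),ring(.001,.042)]
for dl in (-3,-2,-1,0,1,2,3):
    q=h[:2]+l*dl/1e3; u=proj(c,P+[q[0],q[1],0]); print(dl,"dowel bottom v",u[:,1].max().round(2),"u mean",((u[:,0].max()+u[:,0].min())/2).round(2))
print("obs", src([(387,410)],220,110,6))
E
python3 m5.py
```

```text
hole (np.float64(1.5), np.float64(-44.0)) edges [(np.float64(-12.5), np.float64(-63.5)), (np.float64(15.9), np.float64(-63.1))]
hole bottom far rim [(np.float64(1.4), np.float64(-36.1))]
-3 dowel bottom v 172.72 u mean 283.97
-2 dowel bottom v 174.18 u mean 283.97
-1 dowel bottom v 175.64 u mean 283.96
0 dowel bottom v 177.09 u mean 283.96
1 dowel bottom v 178.54 u mean 283.96
2 dowel bottom v 179.99 u mean 283.96
3 dowel bottom v 181.43 u mean 283.96
obs [[284.08333333 177.91666667]]
```

```bash
cat > m5b.py <<'E'
from meas import *
sc=pickle.load(open("s5.pkl","rb"))
z=p[2]+.0308
h2=unproj(sc,src([(462,170)],250,180,5),z)[0]
d=[unproj(sc,src([q],250,180,5),.042)[0] for q in ((282,194),(446,249))]
b=[unproj(sc,src([q],250,180,5),.02)[0] for q in ((282,234),(446,290))]
print("h2",h2.round(4),tl(h2)); print("tips",[(q.round(4),tl(q)) for q in d]); print("base",[(q.round(4),tl(q)) for q in b])
g=d[1]-d[0]; print(np.linalg.norm(g),np.degrees(np.arctan2(g[1],g[0])))
E
python3 m5b.py
```

```text
h2 [0.6705 0.0482 0.0969] (np.float64(-0.5), np.float64(45.5))
tips [(array([0.5773, 0.0478, 0.042 ]), (np.float64(2.8), np.float64(-47.7))), (array([0.6669, 0.0507, 0.042 ]), (np.float64(2.2), np.float64(42.0)))]
base [(array([0.5809, 0.0426, 0.02  ]), (np.float64(-2.4), np.float64(-44.3))), (array([0.6713, 0.0458, 0.02  ]), (np.float64(-2.9), np.float64(46.2)))]
0.08968390766256515 1.8845904451029576
```

Call:
drive_tool:
  rows:
    - {"x": 0.3, "y": 0, "z": -5, "roll": -0.3}
    - {"x": 0.3, "y": 0, "z": -10, "roll": -0.3}
    - {"x": 0.3, "y": 0, "z": -15, "roll": -0.3}
    - {"x": 0.3, "y": 0, "z": -19, "roll": -0.3}
    - {"x": 0.3, "y": 0, "z": -22, "roll": -0.3}

```text
t: 7.32
tcp_pos: [0.6251, 0.0469, 0.0432]
ee_rot: [-3.137, -0.0, 1.606]
contact_force: [0.4, -1.1, -4.1]
finger_gap: 0.0299
```

Call:
drive_tool:
  rows:
    - {"x": 0, "y": 0, "z": -1, "roll": 0}
    - {"x": 0, "y": 0, "z": -2, "roll": 0}
    - {"x": 0, "y": 0, "z": -3, "roll": 0}
    - {"x": 0, "y": 0, "z": -4, "roll": 0}
    - {"x": 0, "y": 0, "z": -5, "roll": 0}

```text
t: 7.73
tcp_pos: [0.6252, 0.0468, 0.0383]
ee_rot: [-3.137, -0.0, 1.606]
contact_force: [-0.8, 0.1, -4.0]
finger_gap: 0.0298
```

Call:
drive_tool:
  rows:
    - {"x": 0, "y": 0, "z": -2, "roll": 0}
    - {"x": 0, "y": 0, "z": -4, "roll": 0}
    - {"x": 0, "y": 0, "z": -6, "roll": 0}
    - {"x": 0, "y": 0, "z": -8, "roll": 0}
    - {"x": 0, "y": 0, "z": -9, "roll": 0}

```text
t: 8.15
tcp_pos: [0.6251, 0.0468, 0.0292]
ee_rot: [-3.137, -0.0, 1.606]
contact_force: [-6.9, 0.3, 10.8]
finger_gap: 0.0299
```

Call:
drive_tool:
  rows:
    - {"x": 0, "y": 0, "z": 0, "roll": 0}
    - {"x": 0, "y": 0, "z": -0.5, "roll": 0}
    - {"x": 0, "y": 0, "z": -0.5, "roll": 0}
    - {"x": 0, "y": 0, "z": -1, "roll": 0}
    - {"x": 0, "y": 0, "z": -1, "roll": 0}

```text
t: 8.57
tcp_pos: [0.6251, 0.0468, 0.0292]
ee_rot: [-3.138, 0.0, 1.606]
contact_force: [-6.3, -0.8, 10.1]
finger_gap: 0.0299
```

Call:
drive_tool:
  rows:
    - {"x": 0, "y": 0, "z": 0, "roll": 0}
    - {"x": 0, "y": 0, "z": 0, "roll": 0}
    - {"x": 0, "y": 0, "z": 0, "roll": 0}
    - {"x": 0, "y": 0, "z": 0, "roll": 0}
    - {"x": 0, "y": 0, "z": 0, "roll": 0}
  hand: 60

```text
t: 8.98
tcp_pos: [0.6252, 0.0468, 0.0291]
ee_rot: [-3.138, 0.0, 1.606]
contact_force: [-0.8, -0.0, -0.2]
finger_gap: 0.0567
```

Call:
drive_tool:
  rows:
    - {"x": 0, "y": 0, "z": 0, "roll": 0}
    - {"x": 0, "y": 0, "z": 10, "roll": 0}
    - {"x": 0, "y": 0, "z": 35, "roll": 0}
    - {"x": 0, "y": 0, "z": 60, "roll": 0}
    - {"x": 0, "y": 0, "z": 70, "roll": 0}

```text
t: 9.4
tcp_pos: [0.6263, 0.0468, 0.1026]
ee_rot: [-3.142, 0.0, 1.606]
contact_force: [-0.1, -0.4, 0.6]
finger_gap: 0.0597
```

```bash
python3 look.py w6; python3 - <<'E'
from h import *
import pickle
s=arm.read_camera("scene"); crop(s["pixels"],250,180,400,290,5,"pics/s6.png"); pickle.dump(s,open("s6.pkl","wb"))
E
```

```text
9.45 [0.6267 0.0468 0.1033] [1.7991e+02 2.0000e-02 9.2010e+01] [-0.1  0.4  1.2] 0.0601
```

View pics/w6.png

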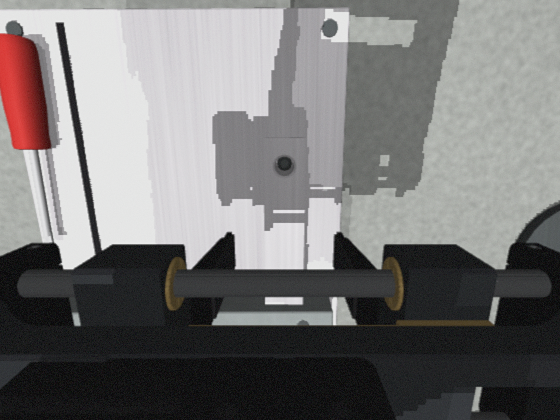

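View pics/s6.png

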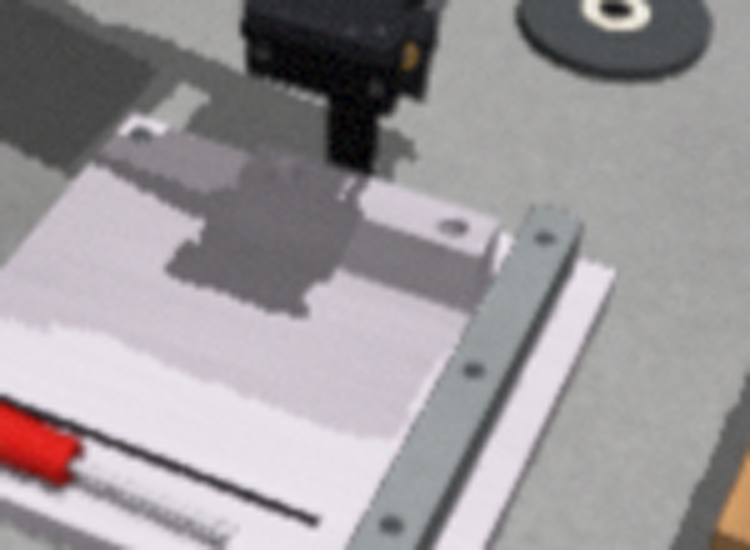

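Call:
drive_tool:
  rows:
    - {"x": -3, "y": -8, "z": 25, "roll": 0}
    - {"x": -15, "y": -35, "z": 50, "roll": -5}
    - {"x": -30, "y": -70, "z": 70, "roll": -11}
    - {"x": -45, "y": -105, "z": 85, "roll": -18}
    - {"x": -60, "y": -140, "z": 95, "roll": -24}
  hand: 50

```text
t: 9.92
tcp_pos: [0.5652, -0.0942, 0.1967]
ee_rot: [3.141, 0.0, 1.182]
contact_force: [0.7, 0.4, 1.4]
finger_gap: 0.0502
```

Call:
drive_tool:
  rows:
    - {"x": -15, "y": -35, "z": 2, "roll": -6}
    - {"x": -30, "y": -70, "z": 2, "roll": -12}
    - {"x": -45, "y": -105, "z": 2, "roll": -18}
    - {"x": -60, "y": -140, "z": 2, "roll": -24}
    - {"x": -74, "y": -172, "z": 2, "roll": -30}

```text
t: 10.33
tcp_pos: [0.4898, -0.2679, 0.1975]
ee_rot: [-3.14, 0.001, 0.653]
contact_force: [0.9, 0.4, 0.2]
finger_gap: 0.05
```

Call:
drive_tool:
  rows:
    - {"x": -15, "y": -36, "z": 0, "roll": -5}
    - {"x": -30, "y": -70, "z": -5, "roll": -10}
    - {"x": -40, "y": -95, "z": -12, "roll": -12.6}
    - {"x": -44, "y": -106, "z": -20, "roll": -12.6}
    - {"x": -45, "y": -109, "z": -25, "roll": -12.6}

```text
t: 10.75
tcp_pos: [0.4436, -0.3781, 0.1705]
ee_rot: [-3.138, 0.002, 0.432]
contact_force: [0.6, 0.3, 0.0]
finger_gap: 0.0497
```

```bash
python3 look.py w7;  python3 - <<'E'
from h import *
import pickle
s=arm.read_camera("scene"); cv2.imwrite("pics/s7.png",s["pixels"][:,:,::-1])
E
```

```text
10.8 [ 0.4439 -0.377   0.1699] [-1.7975e+02  1.0000e-01  2.4790e+01] [-0.6  0.9 -0.5] 0.0501
```

View pics/w7.png

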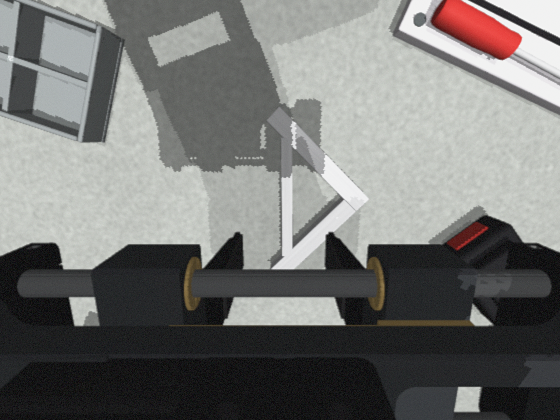

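View pics/s7.png

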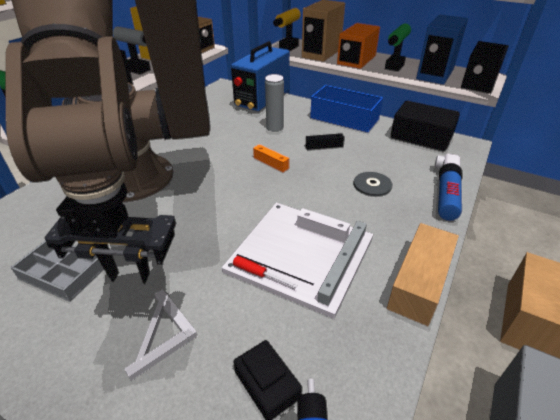

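```bash
python3 - <<'E'
from h import *
import pickle
c=pickle.load(open("w.pkl","rb"))
crop(c["pixels"],250,90,390,280,4,"pics/w7c.png")
E
```

```text
(no output)
```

View pics/w7c.png

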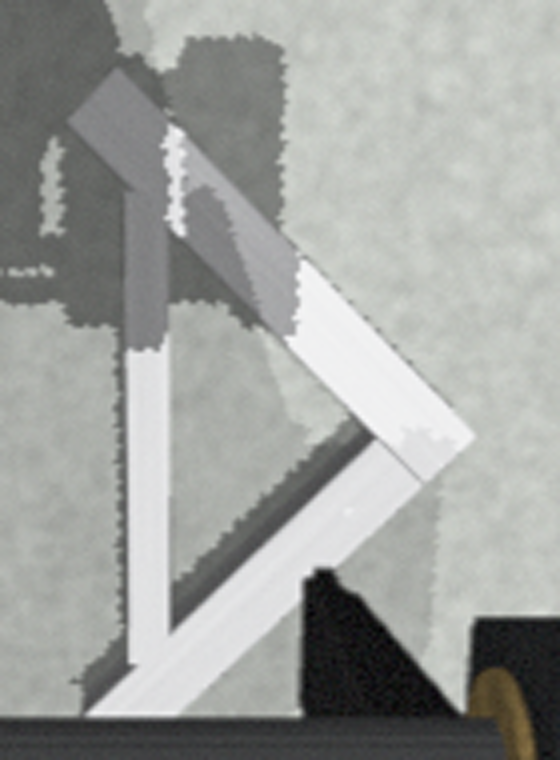

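```bash
cat > m7.py <<'E'
from meas import *
q=unproj(c,src([(473,436),(119,68),(68,122),(128,350),(168,350),(129,620),(170,620)],250,90,4),.018)
print(q.round(4)); print([tl(k) for k in q]); d=q[1]-q[0]; print(np.linalg.norm(d))
# leg outer from corner to end1: which? direction
a=np.degrees(np.arctan2(d[1],d[0])); print(a)
for yaw in (a-180,a+90):
    Y=np.radians(yaw); R=np.array([[np.cos(Y),-np.sin(Y)],[np.sin(Y),np.cos(Y)]]); o=q[0][:2]-R@[.065,.065]; print(yaw,o.round(4),tl(o))
E
python3 m7.py
```

```text
[[ 0.5305 -0.3374  0.018 ]
 [ 0.4007 -0.2904  0.018 ]
 [ 0.3941 -0.3082  0.018 ]
 [ 0.4334 -0.3559  0.018 ]
 [ 0.4433 -0.3513  0.018 ]
 [ 0.4664 -0.4269  0.018 ]
 [ 0.4771 -0.422   0.018 ]]
[(np.float64(94.4), np.float64(1.1)), (np.float64(-3.7), np.float64(-96.2)), (np.float64(-17.1), np.float64(-82.8)), (np.float64(-1.6), np.float64(-23.0)), (np.float64(9.4), np.float64(-23.0)), (np.float64(-1.5), np.float64(55.3)), (np.float64(10.4), np.float64(55.4))]
0.13812338171304683
160.09410121615525
-19.905898783844748 [ 0.4473 -0.3764] (np.float64(2.5), np.float64(1.5))
250.09410121615525 [ 0.4915 -0.2542] (np.float64(94.0), np.float64(-90.9))
```

Call:
drive_tool:
  rows:
    - {"x": 1.5, "y": 0.5, "z": -25, "roll": 0.1}
    - {"x": 1.5, "y": 0.5, "z": -60, "roll": 0.1}
    - {"x": 1.5, "y": 0.5, "z": -95, "roll": 0.1}
    - {"x": 1.5, "y": 0.5, "z": -120, "roll": 0.1}
    - {"x": 1.5, "y": 0.5, "z": -132, "roll": 0.1}

```text
t: 11.27
tcp_pos: [0.446, -0.373, 0.036]
ee_rot: [-3.134, 0.003, 0.438]
contact_force: [-0.4, 1.3, 0.5]
finger_gap: 0.0501
```

```bash
python3 look.py w8
```

```text
11.32 [ 0.4457 -0.3731  0.0353] [-179.48    0.18   25.08] [-0.3 -0.1 -1.5] 0.0499
```

View pics/w8.png

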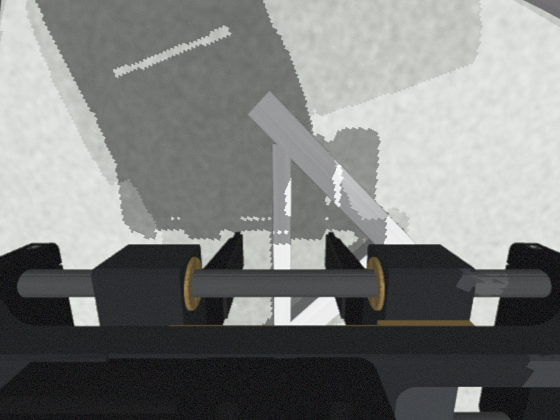

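Call:
drive_tool:
  rows:
    - {"x": 0, "y": -1.5, "z": -8, "roll": -0.2}
    - {"x": 0, "y": -3, "z": -16, "roll": -0.2}
    - {"x": 0, "y": -3, "z": -23, "roll": -0.2}
    - {"x": 0, "y": -3, "z": -28, "roll": -0.2}
    - {"x": 0, "y": -3, "z": -31, "roll": -0.2}

```text
t: 11.73
tcp_pos: [0.4458, -0.3762, 0.0042]
ee_rot: [-3.133, 0.003, 0.434]
contact_force: [-0.1, 0.2, -0.6]
finger_gap: 0.05
```

Call:
drive_tool:
  rows:
    - {"x": 0, "y": 0, "z": 0, "roll": 0}
    - {"x": 0, "y": 0, "z": 0, "roll": 0}
    - {"x": 0, "y": 0, "z": 0, "roll": 0}
    - {"x": 0, "y": 0, "z": 0, "roll": 0}
    - {"x": 0, "y": 0, "z": 0, "roll": 0}
  hand: 5
  force: 40

```text
t: 12.15
tcp_pos: [0.4459, -0.3763, 0.0046]
ee_rot: [-3.133, 0.003, 0.434]
contact_force: [-0.3, 0.2, -1.1]
finger_gap: 0.0224
```

Call:
drive_tool:
  rows:
    - {"x": 0, "y": 0, "z": 0, "roll": 0}
    - {"x": 0, "y": 0, "z": 0, "roll": 0}
    - {"x": 0, "y": 0, "z": 0, "roll": 0}
    - {"x": 0, "y": 0, "z": 0, "roll": 0}
    - {"x": 0, "y": 0, "z": 0, "roll": 0}

```text
t: 12.57
tcp_pos: [0.4459, -0.3764, 0.0048]
ee_rot: [-3.134, 0.003, 0.434]
contact_force: [-1.5, 0.5, 4.8]
finger_gap: 0.0118
```

Call:
drive_tool:
  rows:
    - {"x": 0, "y": 0, "z": 8, "roll": 0}
    - {"x": 0, "y": 0, "z": 30, "roll": 0}
    - {"x": 0, "y": 0, "z": 65, "roll": 0}
    - {"x": 0, "y": 0, "z": 95, "roll": 0}
    - {"x": 0, "y": 0, "z": 110, "roll": 0}

```text
t: 12.98
tcp_pos: [0.4465, -0.3768, 0.1183]
ee_rot: [-3.137, 0.002, 0.434]
contact_force: [0.4, 0.6, -2.7]
finger_gap: 0.0117
```

```bash
python3 look.py w9
```

```text
13.03 [ 0.447  -0.3774  0.1199] [-1.7987e+02  5.0000e-02  2.4880e+01] [ 1.3 -1.  -0.2] 0.0116
```

View pics/w9.png

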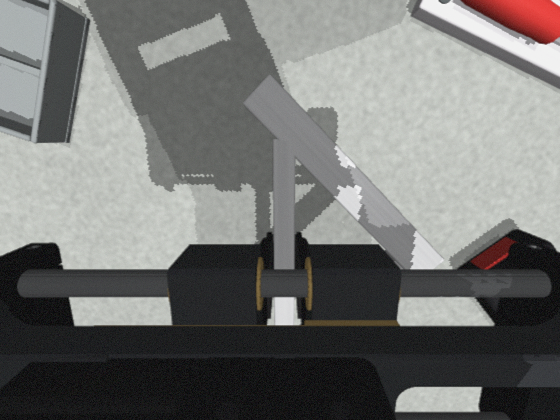

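```bash
python3 - <<'E'
from meas import *
z=p[2]+.0132
q=unproj(c,[(268,75),(244,103),(444,261)],z); print([tl(k) for k in q])
d=q[2]-q[0]; a=np.degrees(np.arctan2(d[1],d[0])); print(a,np.degrees(y), a-np.degrees(y)+45)
crop(c["pixels"],230,60,460,280,3,"pics/w9c.png")
E
```

```text
[(np.float64(-5.5), np.float64(-97.4)), (np.float64(-17.6), np.float64(-84.4)), (np.float64(93.1), np.float64(0.1))]
-19.807964137357416 24.88275896201284 0.3092769006297402
```

View pics/w9c.png

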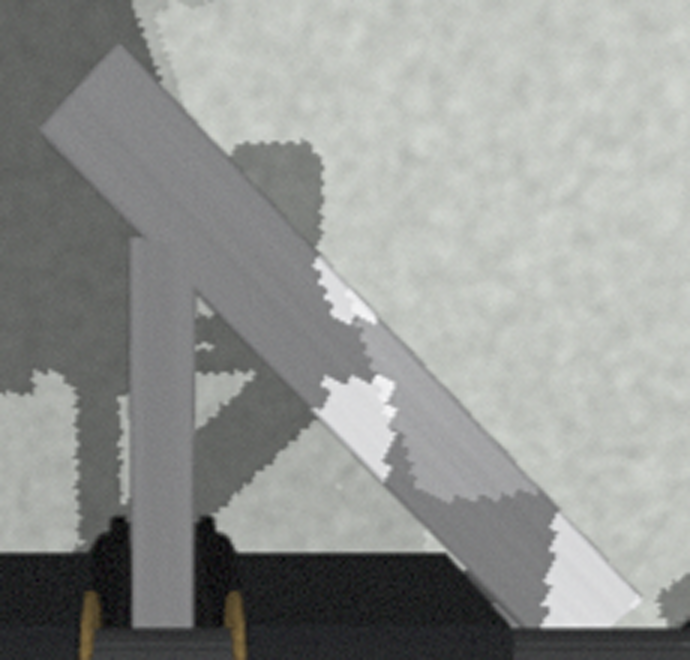

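Call:
drive_tool:
  rows:
    - {"x": 10, "y": 18, "z": 0, "roll": 1}
    - {"x": 25, "y": 48, "z": 0, "roll": 4}
    - {"x": 43, "y": 80, "z": 0, "roll": 8}
    - {"x": 60, "y": 113, "z": 0, "roll": 12}
    - {"x": 77, "y": 145, "z": 0, "roll": 16}

```text
t: 13.45
tcp_pos: [0.524, -0.2306, 0.1191]
ee_rot: [-3.138, 0.001, 0.716]
contact_force: [0.5, -1.1, -3.3]
finger_gap: 0.0118
```

Call:
drive_tool:
  rows:
    - {"x": 17, "y": 32, "z": 0, "roll": 2}
    - {"x": 34, "y": 65, "z": 0, "roll": 4}
    - {"x": 51, "y": 97, "z": 0, "roll": 6}
    - {"x": 65, "y": 122, "z": 0, "roll": 6}
    - {"x": 75, "y": 142, "z": 0, "roll": 6}

```text
t: 13.87
tcp_pos: [0.5994, -0.0861, 0.1182]
ee_rot: [-3.137, 0.002, 0.822]
contact_force: [0.4, 0.3, -3.3]
finger_gap: 0.0119
```

Call:
drive_tool:
  rows:
    - {"x": 8, "y": 14, "z": 0, "roll": 0}
    - {"x": 15, "y": 25, "z": -8, "roll": 0}
    - {"x": 19, "y": 31, "z": -20, "roll": 0}
    - {"x": 20, "y": 32.5, "z": -33, "roll": 0}
    - {"x": 20, "y": 32.5, "z": -42, "roll": 0}

```text
t: 14.28
tcp_pos: [0.6185, -0.0538, 0.0735]
ee_rot: [-3.134, 0.003, 0.823]
contact_force: [-1.4, 0.3, -4.0]
finger_gap: 0.012
```

```bash
python3 look.py w10; python3 - <<'E'
from h import *
s=arm.read_camera("scene"); crop(s["pixels"],210,180,400,320,4,"pics/s10.png")
E
```

```text
14.33 [ 0.6177 -0.054   0.0722] [-179.48    0.25   47.1 ] [-1.2 -0.4 -5.3] 0.0118
```

View pics/w10.png

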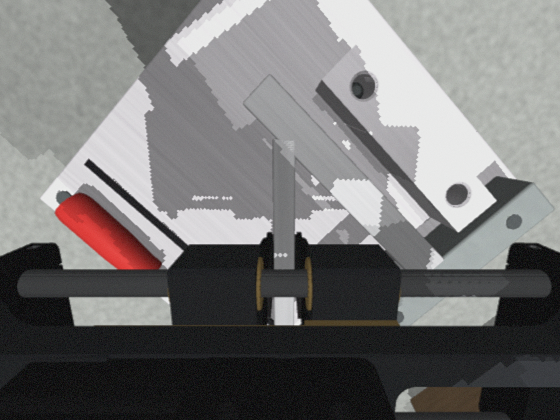

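View pics/s10.png

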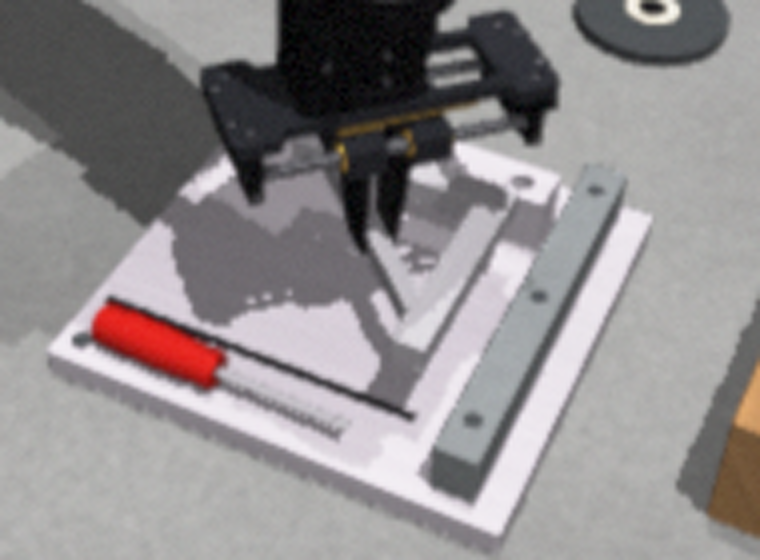

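```bash
python3 - <<'E'
from meas import *
crop(c["pixels"],230,40,560,300,2.4,"pics/w10c.png")
def ang(a,b,z):
    q=unproj(c,[a,b],z); d=q[1]-q[0]; return q.round(4),np.degrees(np.arctan2(d[1],d[0])).round(2)
print("sq",ang((270,77),(442,258),p[2]+.0132))
print("stop inner top",ang((318,91),(464,233),.06))
E
```

```text
sq (array([[0.5458, 0.0077, 0.0867],
       [0.682 , 0.0138, 0.0867]]), np.float64(2.55))
stop inner top (array([[0.5659, 0.0255, 0.06  ],
       [0.696 , 0.0381, 0.06  ]]), np.float64(5.5))
```

View pics/w10c.png

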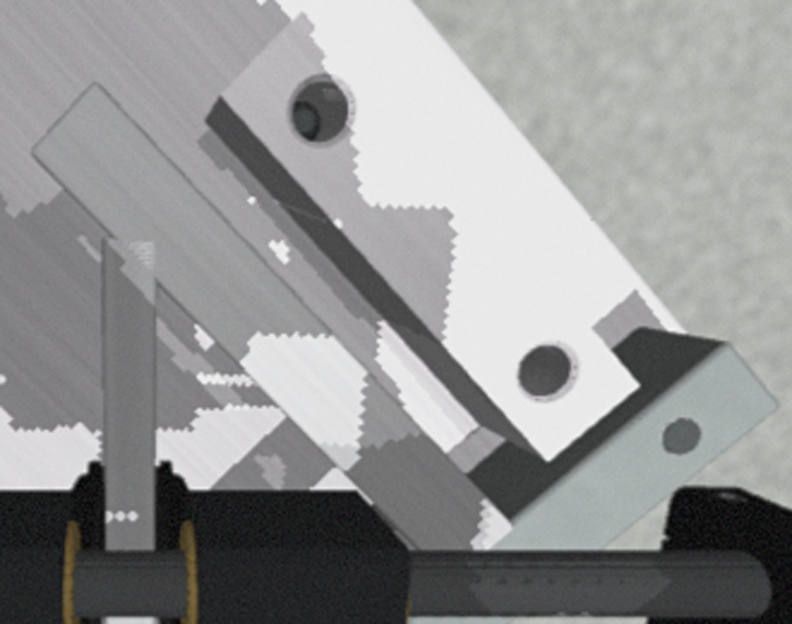

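```bash
python3 - <<'E'
from meas import *
k=2.4
def ang(a,b,z):
    q=unproj(c,src([a,b],230,40,k),z); d=q[1]-q[0]; return q.round(4),np.linalg.norm(d).round(4),np.degrees(np.arctan2(d[1],d[0])).round(2)
print("sq",ang((96,82),(468,515),p[2]+.0132))
print("stop inner top",ang((221,97),(548,462),.06))
print("holes",ang((320,109),(547,371),.06))
print("bed edge",ang((413,0),(640,293),.02))
print("fence face top",ang((726,343),(512,522),.056))
E
```

```text
sq (array([[0.5447, 0.0086, 0.0867],
       [0.6735, 0.0079, 0.0867]]), np.float64(0.1289), np.float64(-0.31))
stop inner top (array([[0.563 , 0.0311, 0.06  ],
       [0.6929, 0.0355, 0.06  ]]), np.float64(0.1301), np.float64(1.98))
holes (array([[0.5813, 0.0469, 0.06  ],
       [0.672 , 0.0499, 0.06  ]]), np.float64(0.0907), np.float64(1.9))
bed edge (array([[0.5788, 0.0963, 0.02  ],
       [0.6928, 0.0977, 0.02  ]]), np.float64(0.114), np.float64(0.72))
fence face top (array([[0.7002, 0.0904, 0.056 ],
       [0.7034, 0.0187, 0.056 ]]), np.float64(0.0718), np.float64(-87.44))
```

```bash
cat > sqang.py <<'E'
from meas import *
def sqang(zt,lo=30,hi=65):
    g=cv2.cvtColor(c["pixels"],cv2.COLOR_RGB2GRAY); L=cv2.createLineSegmentDetector().detect(g)[0][:,0]
    for a in L:
        n=np.hypot(a[2]-a[0],a[3]-a[1])
        if n<28: continue
        q=unproj(c,[a[:2],a[2:]],zt); d=q[1]-q[0]; A=np.degrees(np.arctan2(d[1],d[0]))%180
        A=A-180 if A>90 else A
        print(a.round(1),round(n),A.round(2))
sqang(p[2]+.0132)
E
python3 sqang.py
```

```text
[ 74.4 325.  396.9 325.4] 322 47.24
[182.7 249.8  83.4 163.8] 131 2.4
[ 88.3 158.1 187.  244.2] 131 2.43
[186.9 243.9 258.1 243.8] 71 47.35
[496.6 175.7 532.9 182. ] 37 37.68
[309.4 243.7 378.1 243.9] 69 47.14
[273.  234.4 273.2 268.1] 34 -42.88
[171.8 324.5 166.1 272. ] 53 -42.37
[458.3 231.8 495.9 200.6] 49 -88.1
[495.8 199.3 476.2 176.4] 30 2.3
[166.9 296.5  69.4 296.7] 98 47.39
[ 68.1 296.6  73.8 325.2] 29 -42.32
[  1.1 255.2  31.3 242.2] 33 69.83
[321.   78.9 457.1 231.8] 205 1.81
[493.5 325.4 499.5 295.4] 31 -43.34
[443.4 259.1 424.4 238.2] 28 1.47
[400.6 268.7 503.1 268.8] 103 47.19
[399.4 325.5 491.9 325.5] 93 47.32
[378.2 244.3 402.2 269.2] 35 1.7
[ 64.4 268.8 154.4 268.8] 90 47.32
[429.5 216.7 345.1 123.6] 126 1.95
[498.1 296.6 400.6 296.6] 98 47.28
[395.6 411.6 476.9 411.1] 81 47.75
[171.1  36.  145.5  67. ] 40 -88.14
[317.2 242.2 349.1 213. ] 43 -87.95
[320.1 181.1 360.4 223.4] 58 1.53
[ 92.6 185.  149.3 237.1] 77 0.09
[293.9 269.4 293.9 234.4] 35 -42.31
[ 89.9 195.2 159.7 260.4] 96 -0.79
[114.8 267.8  52.9 214.6] 82 0.58
[346.3 125.  314.2  89.7] 48 2.04
[531.8 182.8 443
[... 357 characters left out ...]
.32
[ 20.6 296.7  65.6 296.9] 45 46.98
[501.9 296.9 545.6 296.7] 44 47.64
[244.4 103.1 278.7 138.8] 49 1.66
[2.001e+02 2.000e-01 1.804e+02 2.400e+01] 31 -88.01
[271.3  73.6 337.2 144. ] 96 2.22
[377.1 171.7 357.1 147.9] 31 -0.23
[345.1 152.4 368.7 177.5] 34 2.45
[ 59.4 268.7  30.6 268.8] 29 47.47
[244.   99.  267.   73.3] 35 -87.23
[360.7 173.1 270.6  76.9] 132 2.15
[505.6 272.8 440.6 273.1] 65 47.6
[498.4 362.2 468.9 383.7] 36 -87.5
[271.4 200.6 271.3 150.6] 50 -43.16
[349.5  49.4 323.2  77. ] 38 -87.68
[295.6 356.6 344.4 356.9] 49 46.95
[256.9 356.7 294.4 358.1] 38 44.94
[109.4 357.9 181.9 357.6] 72 47.67
[3.000e-01 3.878e+02 2.440e+01 3.669e+02] 32 87.48
[421.4 219.8 390.2 182.2] 49 -0.49
```

Call:
drive_tool:
  rows:
    - {"x": 0, "y": 0, "z": -10, "roll": 0}
    - {"x": 0, "y": 0, "z": -20, "roll": 0}
    - {"x": 0, "y": 0, "z": -30, "roll": 0}
    - {"x": 0, "y": 0, "z": -38, "roll": 0}
    - {"x": 0, "y": 0, "z": -43, "roll": 0}

```text
t: 14.8
tcp_pos: [0.6175, -0.0544, 0.0292]
ee_rot: [-3.132, 0.005, 0.821]
contact_force: [-0.0, 0.1, -3.5]
finger_gap: 0.0114
```

Call:
drive_tool:
  rows:
    - {"x": 0, "y": 0, "z": -1, "roll": 0}
    - {"x": 0, "y": 0, "z": -2, "roll": 0}
    - {"x": 0, "y": 0, "z": -3, "roll": 0}
    - {"x": 0, "y": 0, "z": -4, "roll": 0}
    - {"x": 0, "y": 0, "z": -4, "roll": 0}

```text
t: 15.22
tcp_pos: [0.6177, -0.0544, 0.0253]
ee_rot: [-3.132, 0.004, 0.821]
contact_force: [-0.3, -0.1, -3.3]
finger_gap: 0.0114
```

Call:
drive_tool:
  rows:
    - {"x": 0, "y": 0, "z": -0.3, "roll": 0}
    - {"x": 0, "y": 0, "z": -0.6, "roll": 0}
    - {"x": 0, "y": 0, "z": -0.9, "roll": 0}
    - {"x": 0, "y": 0, "z": -1.2, "roll": 0}
    - {"x": 0, "y": 0, "z": -1.2, "roll": 0}

```text
t: 15.63
tcp_pos: [0.6178, -0.0544, 0.0248]
ee_rot: [-3.133, 0.004, 0.821]
contact_force: [-1.7, -0.7, 5.2]
finger_gap: 0.0119
```

Call:
drive_tool:
  rows:
    - {"x": 3, "y": 3, "z": -0.3, "roll": 0}
    - {"x": 7, "y": 7, "z": -0.3, "roll": 0}
    - {"x": 11, "y": 11.5, "z": -0.3, "roll": 0}
    - {"x": 14, "y": 14.5, "z": -0.3, "roll": 0}
    - {"x": 16, "y": 16.5, "z": -0.3, "roll": 0}

```text
t: 16.05
tcp_pos: [0.6344, -0.0376, 0.0248]
ee_rot: [-3.133, 0.004, 0.822]
contact_force: [-3.6, -4.0, 5.6]
finger_gap: 0.0117
```

```bash
python3 look.py w11; python3 - <<'E'
from h import *
s=arm.read_camera("scene"); crop(s["pixels"],250,190,390,300,5,"pics/s11.png")
c=arm.read_camera("wrist"); crop(c["pixels"],230,30,520,270,2.6,"pics/w11c.png")
E
```

```text
16.1 [ 0.6346 -0.0372  0.0248] [-179.53    0.23   47.1 ] [-1.2 -1.3  5.4] 0.0117
```

View pics/w11c.png

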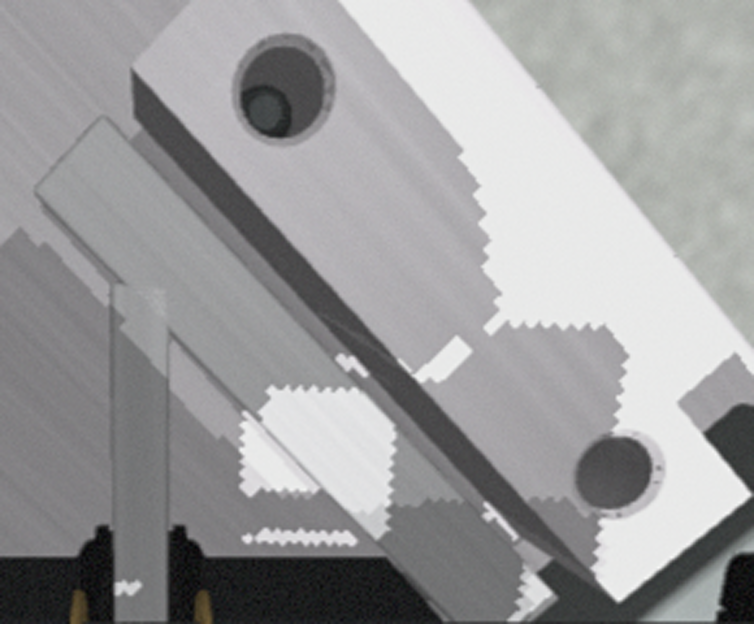

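View pics/s11.png

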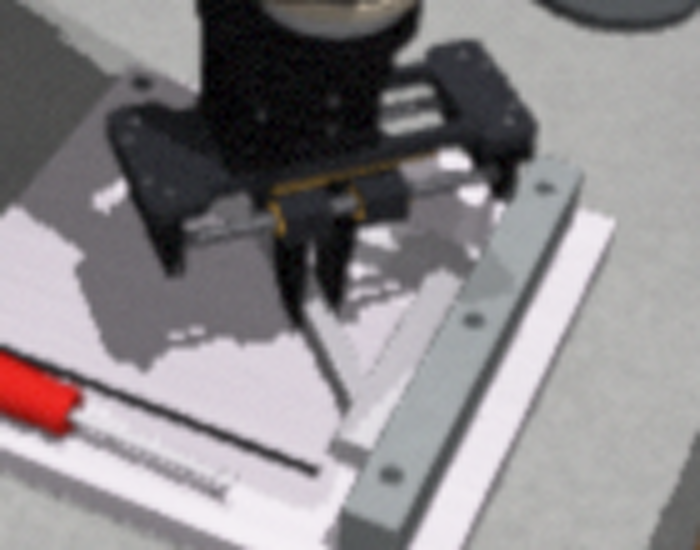

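Call:
drive_tool:
  rows:
    - {"x": 0, "y": 1, "z": -0.3, "roll": 0}
    - {"x": 0, "y": 2, "z": -0.3, "roll": 0}
    - {"x": 0, "y": 3, "z": -0.3, "roll": 0}
    - {"x": 0, "y": 4, "z": -0.3, "roll": 0}
    - {"x": 0, "y": 5, "z": -0.3, "roll": 0}

```text
t: 16.62
tcp_pos: [0.6353, -0.0324, 0.0248]
ee_rot: [-3.135, 0.003, 0.822]
contact_force: [0.3, -5.0, 5.5]
finger_gap: 0.0119
```

Call:
drive_tool:
  rows:
    - {"x": 1, "y": 0, "z": -0.3, "roll": 0}
    - {"x": 2, "y": 0, "z": -0.3, "roll": 0}
    - {"x": 3, "y": 0, "z": -0.3, "roll": 0}
    - {"x": 3.5, "y": 0, "z": -0.3, "roll": 0}
    - {"x": 4, "y": 0, "z": -0.3, "roll": 0}

```text
t: 17.03
tcp_pos: [0.6367, -0.0321, 0.0247]
ee_rot: [-3.13, 0.006, 0.822]
contact_force: [-17.5, -3.8, 17.9]
finger_gap: 0.0117
```

Call:
drive_tool:
  rows:
    - {"x": 1.5, "y": 0.5, "z": 0, "roll": 0}
    - {"x": 1.5, "y": 1, "z": 0, "roll": 0}
    - {"x": 1.5, "y": 1.5, "z": 0, "roll": 0}
    - {"x": 1.5, "y": 2, "z": 0, "roll": 0}
    - {"x": 1.5, "y": 2.5, "z": 0, "roll": 0}

```text
t: 17.45
tcp_pos: [0.6366, -0.0314, 0.0248]
ee_rot: [-3.129, 0.01, 0.823]
contact_force: [-11.8, -18.8, 10.0]
finger_gap: 0.012
```

```bash
python3 look.py w12; python3 - <<'E'
from h import *
s=arm.read_camera("scene"); crop(s["pixels"],250,190,390,300,5,"pics/s12.png")
c=arm.read_camera("wrist"); crop(c["pixels"],230,30,520,270,2.6,"pics/w12c.png")
print(arm.sense()["moment"])
E
```

```text
17.5 [ 0.6366 -0.0313  0.0248] [-179.27    0.59   47.15] [-10.9 -17.    9.4] 0.0116
[-3.11126549  1.78781607  0.09487773]
```

View pics/w12c.png

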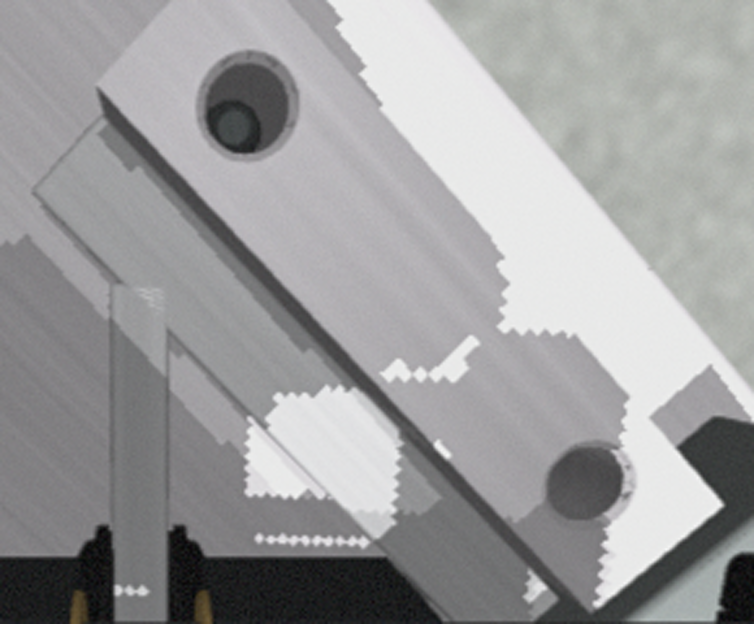

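View pics/s12.png

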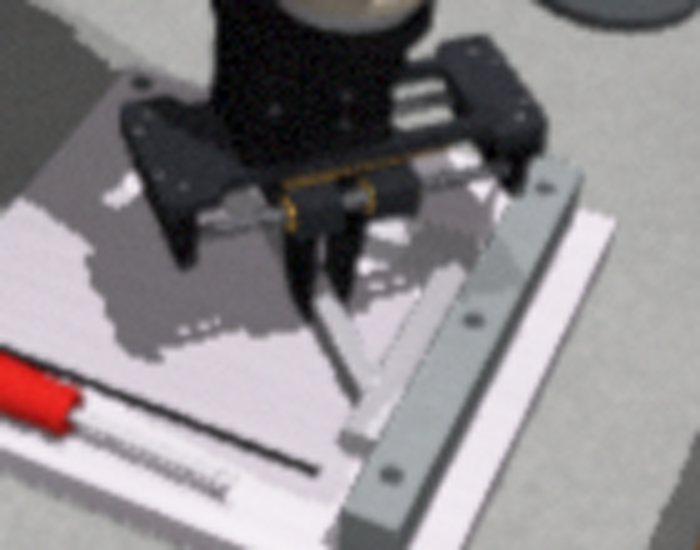

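```bash
python3 - <<'E'
from h import *
s=arm.read_camera("scene"); crop(s["pixels"],305,230,365,300,10,"pics/s12e.png")
c=arm.read_camera("wrist"); crop(c["pixels"],235,50,335,130,8,"pics/w12e.png"); crop(c["pixels"],370,190,470,270,8,"pics/w12f.png")
E
```

```text
(no output)
```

View pics/w12e.png

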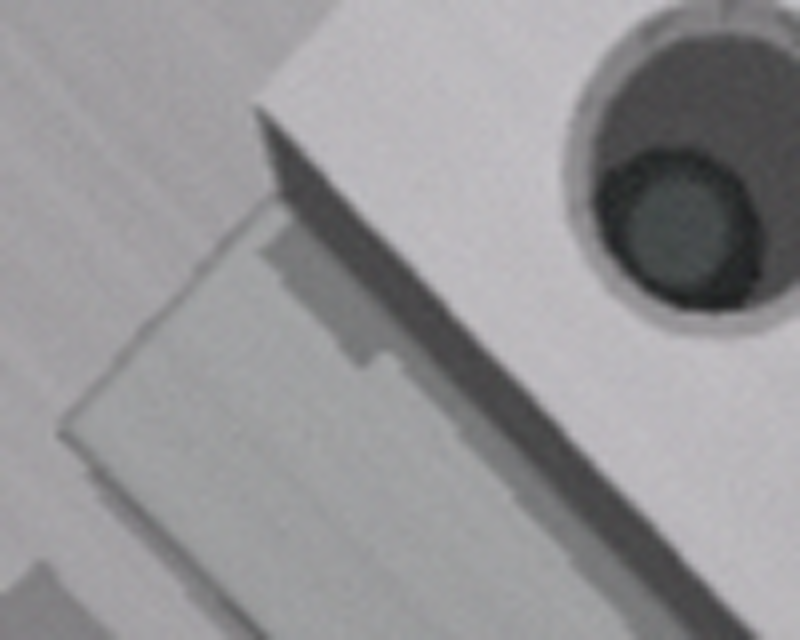

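View pics/w12f.png

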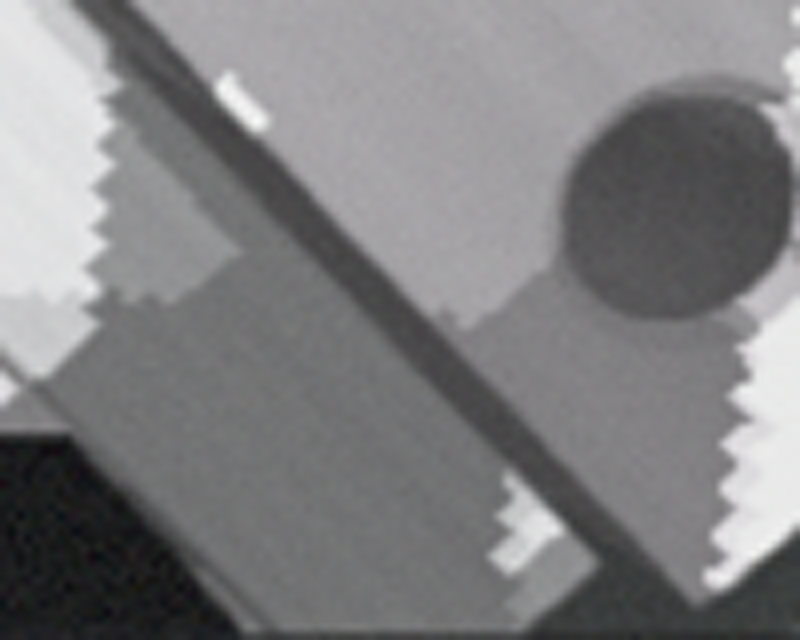

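View pics/s12e.png

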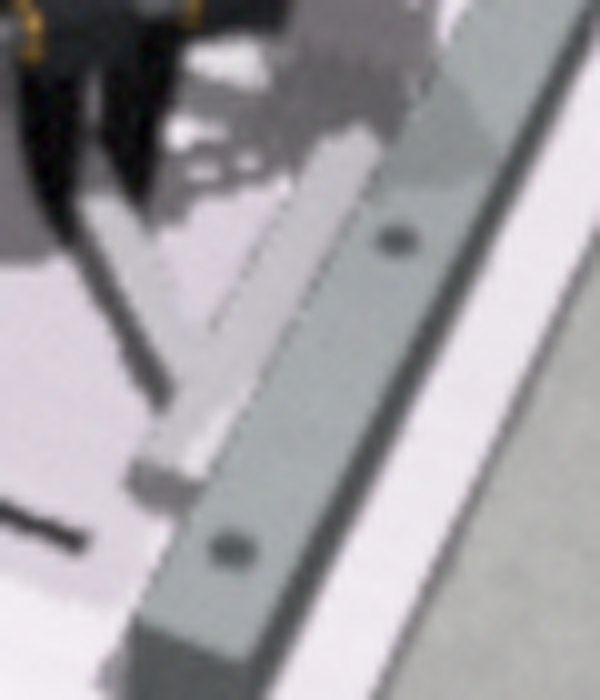

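Call:
drive_tool:
  rows:
    - {"x": 2, "y": 2.5, "z": -0.3, "roll": 0}
    - {"x": 2.5, "y": 2.5, "z": -0.3, "roll": 0}
    - {"x": 3, "y": 3, "z": -0.3, "roll": 0}
    - {"x": 3, "y": 3, "z": -0.3, "roll": 0}
    - {"x": 3, "y": 3, "z": -0.3, "roll": 0}

```text
t: 18.12
tcp_pos: [0.6366, -0.0312, 0.0247]
ee_rot: [-3.126, 0.017, 0.824]
contact_force: [-18.8, -24.7, 15.7]
finger_gap: 0.0117
```

```bash
python3 look.py w13; python3 - <<'E'
from meas import *
print(s["moment"])
zt=.038
g=cv2.cvtColor(c["pixels"],cv2.COLOR_RGB2GRAY); L=cv2.createLineSegmentDetector().detect(g)[0][:,0]
for a in L:
    n=np.hypot(a[2]-a[0],a[3]-a[1])
    if n<35 or a[0]<235 or a[1]>262: continue
    for z in (.038,.06):
        q=unproj(c,[a[:2],a[2:]],z); d=q[1]-q[0]; A=np.degrees(np.arctan2(d[1],d[0]))%180; A-=180*(A>90)
        print(a.round(1),round(n),z,A.round(2),q[:, :2].round(4).tolist())
E
```

```text
18.17 [ 0.6366 -0.0312  0.0247] [-179.08    0.98   47.19] [-19.4 -24.3  16.4] 0.0118
[-4.482427    3.33971661  0.1211589 ]
[505.5 190.  558.2 201.7] 54 0.038 35.09 [[0.6903, 0.084], [0.7146, 0.101]]
[505.5 190.  558.2 201.7] 54 0.06 35.09 [[0.6768, 0.0746], [0.6977, 0.0893]]
[508.7 223.7 480.  191.3] 43 0.038 2.69 [[0.7073, 0.0749], [0.6818, 0.0737]]
[508.7 223.7 480.  191.3] 43 0.06 2.69 [[0.6915, 0.0668], [0.6695, 0.0657]]
[272.6 231.9 273.2 268.1] 36 0.038 -42.23 [[0.6234, -0.0239], [0.6395, -0.0385]]
[272.6 231.9 273.2 268.1] 36 0.06 -42.23 [[0.6191, -0.0183], [0.633, -0.0309]]
[380.5 184.5 415.5 222. ] 51 0.038 2.16 [[0.6431, 0.037], [0.6723, 0.0381]]
[380.5 184.5 415.5 222. ] 51 0.06 2.16 [[0.6361, 0.0341], [0.6613, 0.0351]]
[443.7 258.8 399.  212.2] 65 0.038 2.74 [[0.7003, 0.0367], [0.6619, 0.0349]]
[443.7 258.8 399.  212.2] 65 0.06 2.74 [[0.6854, 0.0339], [0.6523, 0.0323]]
[266.2  62.5 359.9 162.6] 137 0.038 2.29 [[0.5577, 0.0335], [0.6267, 0.0363]]
[266.2  62.5 359.9 162.6] 137 0.06 2.29 [[0.5626, 0.0312], [0.622, 0.0335]]
[309.3 243.3 378.1 242.6] 69 0.038 48.26 [[0.6422, -
[... 2214 characters left out ...]
]
[297.6 177.5 321.4 203.6] 35 0.06 -0.1 [[0.6078, 0.0082], [0.6245, 0.0082]]
[316.    5.9 267.5  59.9] 73 0.038 -87.59 [[0.5559, 0.0677], [0.5573, 0.0348]]
[316.    5.9 267.5  59.9] 73 0.06 -87.59 [[0.5611, 0.0606], [0.5623, 0.0322]]
[374.5  70.5 318.7   6.4] 85 0.038 2.32 [[0.5968, 0.0701], [0.5569, 0.0685]]
[374.5  70.5 318.7   6.4] 85 0.06 2.32 [[0.5962, 0.0627], [0.5619, 0.0613]]
[241.1 102.3 266.5  74. ] 38 0.038 -87.45 [[0.5625, 0.0114], [0.5617, 0.03]]
[241.1 102.3 266.5  74. ] 38 0.06 -87.45 [[0.5667, 0.0121], [0.566, 0.0281]]
[271.3 228.1 271.2 150.6] 78 0.038 -43.26 [[0.6213, -0.0229], [0.5904, 0.0061]]
[271.3 228.1 271.2 150.6] 78 0.06 -43.26 [[0.6173, -0.0174], [0.5908, 0.0076]]
```

Call:
drive_tool:
  rows:
    - {"x": 2, "y": 2, "z": 0, "roll": 0}
    - {"x": 2, "y": 2, "z": 0, "roll": 0}
    - {"x": 2, "y": 2, "z": 0, "roll": 0}
    - {"x": 2, "y": 2, "z": 0, "roll": 0}
    - {"x": 2, "y": 2, "z": 0, "roll": 0}
  force: 25

```text
t: 18.58
tcp_pos: [0.6365, -0.0312, 0.0247]
ee_rot: [-3.123, 0.022, 0.824]
contact_force: [-12.3, -18.5, 10.0]
finger_gap: 0.0118
```

```bash
python3 look.py w14; python3 - <<'E'
from h import *
c=arm.read_camera("wrist"); crop(c["pixels"],230,30,520,270,2.6,"pics/w14c.png")
s=arm.read_camera("scene"); cv2.imwrite("pics/s14.png",s["pixels"][:,:,::-1])
t=arm.read_camera("top"); cv2.imwrite("pics/t14.png",t["pixels"][:,:,::-1])
E
```

```text
18.63 [ 0.6365 -0.0312  0.0247] [-178.95    1.26   47.21] [-12.3 -18.4  10.4] 0.0117
```

View pics/w14c.png

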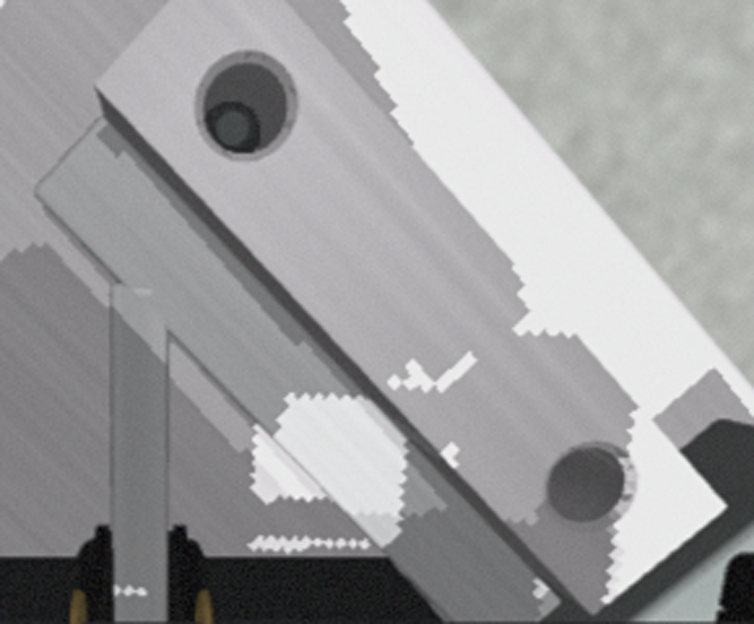

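View pics/s14.png

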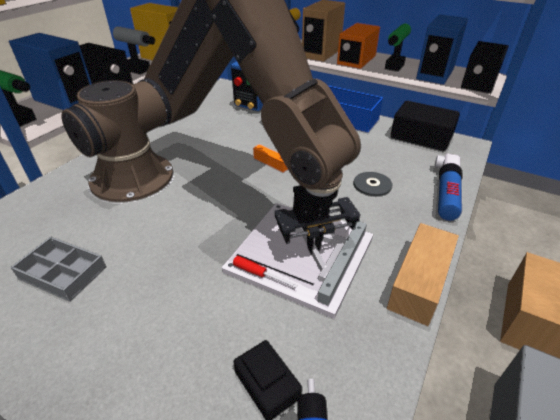

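View pics/t14.png

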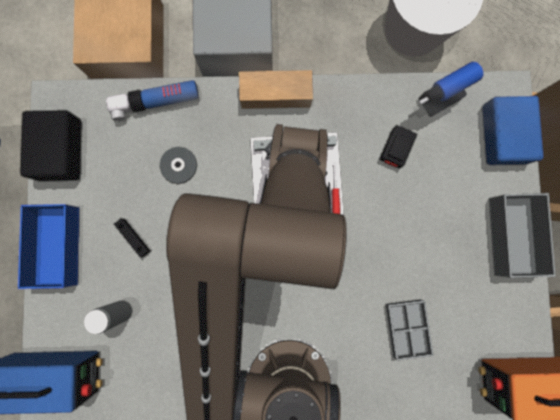

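Call:
drive_tool:
  rows:
    - {"x": 0, "y": 0, "z": 0, "roll": 0}
    - {"x": 0, "y": 0, "z": 0, "roll": 0}
    - {"x": 0, "y": 0, "z": 0, "roll": 0}
    - {"x": 0, "y": 0, "z": 0, "roll": 0}
    - {"x": 0, "y": 0, "z": 0, "roll": 0}
  hand: 40

```text
t: 19.2
tcp_pos: [0.6366, -0.0307, 0.0244]
ee_rot: [-3.123, 0.022, 0.824]
contact_force: [-0.3, -0.4, 0.5]
finger_gap: 0.0377
```

Call:
drive_tool:
  rows:
    - {"x": 0, "y": 0, "z": 5, "roll": 0}
    - {"x": 0, "y": 0, "z": 25, "roll": 0}
    - {"x": 0, "y": 0, "z": 60, "roll": 0}
    - {"x": 0, "y": 0, "z": 95, "roll": 0}
    - {"x": 0, "y": 0, "z": 120, "roll": 0}

```text
t: 19.62
tcp_pos: [0.6371, -0.0304, 0.1475]
ee_rot: [-3.125, 0.02, 0.825]
contact_force: [0.5, 0.0, -0.1]
finger_gap: 0.0399
```

```bash
python3 look.py w15; python3 - <<'E'
from h import *
c=arm.read_camera("wrist"); crop(c["pixels"],180,20,500,270,2.4,"pics/w15c.png")
E
```

```text
19.67 [ 0.6387 -0.0306  0.152 ] [-179.33    0.97   47.25] [ 1.  -0.7  3.8] 0.0397
```

View pics/w15c.png

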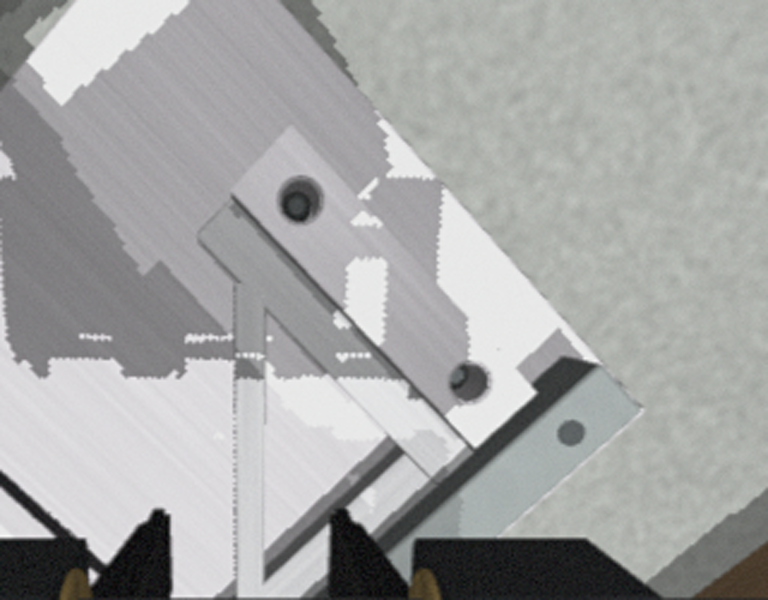

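Call:
drive_tool:
  rows:
    - {"x": 0, "y": 0, "z": 0, "roll": 0}
    - {"x": -20, "y": 0, "z": 0, "roll": 0}
    - {"x": -50, "y": 0, "z": 0, "roll": 0}
    - {"x": -85, "y": 0, "z": 0, "roll": 0}
    - {"x": -120, "y": 0, "z": 0, "roll": 0}

```text
t: 20.13
tcp_pos: [0.5164, -0.0303, 0.1481]
ee_rot: [-3.128, 0.018, 0.825]
contact_force: [-0.3, -0.1, -0.9]
finger_gap: 0.0398
```

```bash
python3 -c "
from h import *
for i in range(2):
    s=arm.sense();print(round(s['t'],2),s['tcp_pos'].round(4),np.degrees(s['ee_rot']).round(2)); arm.read_camera('top')
"
```

```text
20.13 [ 0.5164 -0.0303  0.1481] [-179.19    1.06   47.27]
20.18 [ 0.5099 -0.0296  0.1477] [-178.92    1.24   47.29]
```

Call:
drive_tool:
  rows:
    - {"x": 10, "y": 0, "z": 0, "roll": 0}
    - {"x": 30, "y": 0, "z": 10, "roll": 0}
    - {"x": 58, "y": 0, "z": 25, "roll": 0}
    - {"x": 87, "y": 0, "z": 45, "roll": 0}
    - {"x": 117, "y": 0, "z": 70, "roll": 0}

```text
t: 20.65
tcp_pos: [0.6324, -0.0297, 0.2177]
ee_rot: [-3.123, 0.021, 0.825]
contact_force: [0.8, -0.6, 1.1]
finger_gap: 0.0399
```

```bash
python3 -c "
from h import *
for i in range(2):
    s=arm.sense();print(round(s['t'],2),s['tcp_pos'].round(4),np.degrees(s['ee_rot']).round(2)); 
    if i==0: arm.read_camera('top')
"
```

```text
20.65 [ 0.6324 -0.0297  0.2177] [-178.93    1.23   47.26]
20.7 [ 0.6387 -0.0302  0.2233] [-179.42    0.88   47.25]
```

Call:
drive_tool:
  rows:
    - {"x": -5, "y": 0, "z": 5, "roll": 0}
    - {"x": 5, "y": 0, "z": 20, "roll": 0}
    - {"x": 25, "y": 0, "z": 40, "roll": 0}
    - {"x": 50, "y": 0, "z": 65, "roll": 0}
    - {"x": 80, "y": 0, "z": 93, "roll": 0}

```text
t: 21.12
tcp_pos: [0.719, -0.03, 0.3163]
ee_rot: [-3.129, 0.017, 0.825]
contact_force: [0.6, -0.5, 0.2]
finger_gap: 0.0401
```

```bash
cat > st.py <<'E'
from h import *
for i in range(2):
    s=arm.sense();print(round(s['t'],2),s['tcp_pos'].round(4),np.degrees(s['ee_rot']).round(2)); 
    if i==0: arm.read_camera('top')
E
python3 st.py
```

```text
21.12 [ 0.719  -0.03    0.3163] [-179.3     0.96   47.25]
21.17 [ 0.7251 -0.0303  0.3227] [-179.84    0.56   47.24]
```

Call:
drive_tool:
  rows:
    - {"x": -10, "y": 0, "z": -15, "roll": 0}
    - {"x": -35, "y": 0, "z": -45, "roll": 0}
    - {"x": -70, "y": 0, "z": -80, "roll": 0}
    - {"x": -95, "y": 0, "z": -105, "roll": 0}
    - {"x": -105, "y": 0, "z": -115, "roll": 0}

```text
t: 21.58
tcp_pos: [0.6155, -0.0298, 0.2033]
ee_rot: [-3.133, 0.014, 0.825]
contact_force: [0.8, 1.0, 0.6]
finger_gap: 0.0399
```

Call:
drive_tool:
  rows:
    - {"x": 0, "y": 0, "z": 0, "roll": 0}
    - {"x": 0, "y": 0, "z": 0, "roll": 0}
    - {"x": 0, "y": 0, "z": 0, "roll": 0}
    - {"x": 10, "y": 0, "z": 0, "roll": 0}
    - {"x": 35, "y": 0, "z": 0, "roll": 0}

```text
t: 22.0
tcp_pos: [0.651, -0.0297, 0.2049]
ee_rot: [-3.134, 0.013, 0.825]
contact_force: [0.5, 0.1, 0.0]
finger_gap: 0.0402
```

```bash
python3 st.py
```

```text
22.0 [ 0.651  -0.0297  0.2049] [-179.56    0.75   47.25]
22.05 [ 0.6557 -0.03    0.2045] [-179.69    0.64   47.24]
```

Call:
drive_tool:
  rows:
    - {"x": 5, "y": 0, "z": 10, "roll": 0}
    - {"x": 15, "y": 0, "z": 30, "roll": 0}
    - {"x": 30, "y": 0, "z": 55, "roll": 0}
    - {"x": 55, "y": 0, "z": 80, "roll": 0}
    - {"x": 85, "y": 0, "z": 108, "roll": 0}

```text
t: 22.47
tcp_pos: [0.7417, -0.0299, 0.3151]
ee_rot: [-3.138, 0.01, 0.824]
contact_force: [0.9, -1.1, -0.1]
finger_gap: 0.04
```

```bash
python3 st.py
```

```text
22.47 [ 0.7417 -0.0299  0.3151] [-179.77    0.59   47.24]
22.52 [ 0.7479 -0.0302  0.3216] [179.69   0.18  47.23]
```

Call:
drive_tool:
  rows:
    - {"x": 0, "y": 0, "z": 0, "roll": 0}
    - {"x": 0, "y": 0, "z": 0, "roll": 0}
    - {"x": 0, "y": 0, "z": 0, "roll": 0}
    - {"x": 0, "y": 0, "z": 0, "roll": 0}
    - {"x": 0, "y": 0, "z": 0, "roll": 0}

```text
t: 22.93
tcp_pos: [0.7475, -0.0302, 0.321]
ee_rot: [3.137, 0.004, 0.824]
contact_force: [0.5, -0.5, -0.4]
finger_gap: 0.04
```

Call:
drive_tool:
  rows:
    - {"x": -15, "y": 0, "z": -15, "roll": 0}
    - {"x": -45, "y": 0, "z": -45, "roll": 0}
    - {"x": -80, "y": 0, "z": -75, "roll": 0}
    - {"x": -103, "y": 0, "z": -95, "roll": 0}
    - {"x": -110, "y": 0, "z": -100, "roll": 0}

```text
t: 23.35
tcp_pos: [0.6323, -0.0297, 0.2175]
ee_rot: [-3.14, 0.008, 0.824]
contact_force: [0.3, 0.4, 0.4]
finger_gap: 0.0403
```

Call:
drive_tool:
  rows:
    - {"x": 0, "y": 0, "z": 0, "roll": 0}
    - {"x": 0, "y": 0, "z": -15, "roll": 0}
    - {"x": 0, "y": 0, "z": -45, "roll": 0}
    - {"x": 0, "y": 0, "z": -70, "roll": 0}
    - {"x": 0, "y": 0, "z": -80, "roll": 0}

```text
t: 23.77
tcp_pos: [0.6326, -0.0297, 0.1353]
ee_rot: [-3.138, 0.009, 0.824]
contact_force: [0.2, 1.0, -0.1]
finger_gap: 0.0403
```

Call:
drive_tool:
  rows:
    - {"x": 0, "y": 0, "z": 0, "roll": 0}
    - {"x": 0, "y": 0, "z": -10, "roll": 0}
    - {"x": 0, "y": 0, "z": -30, "roll": 0}
    - {"x": 0, "y": 0, "z": -50, "roll": 0}
    - {"x": 0, "y": 0, "z": -60, "roll": 0}

```text
t: 24.18
tcp_pos: [0.6329, -0.0298, 0.0745]
ee_rot: [-3.138, 0.009, 0.824]
contact_force: [1.0, -0.4, -0.2]
finger_gap: 0.0398
```

```bash
python3 look.py w16
```

```text
24.23 [ 0.6323 -0.0297  0.0733] [-179.72    0.59   47.23] [-1.2 -0.5 -0.4] 0.0407
```

View pics/w16.png

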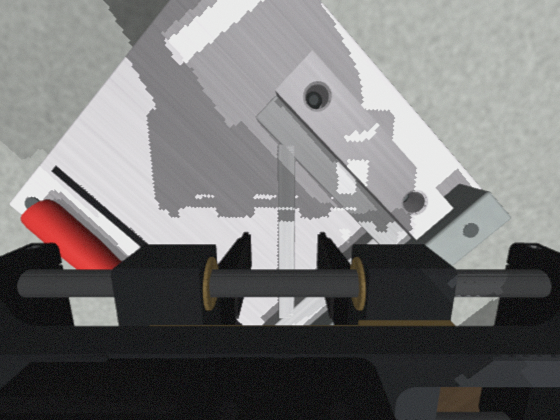

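Call:
drive_tool:
  rows:
    - {"x": 1, "y": -0.5, "z": -8, "roll": 0}
    - {"x": 2, "y": -1, "z": -20, "roll": 0}
    - {"x": 3, "y": -1.3, "z": -34, "roll": 0}
    - {"x": 4, "y": -1.3, "z": -44, "roll": 0}
    - {"x": 4, "y": -1.3, "z": -48, "roll": 0}

```text
t: 24.65
tcp_pos: [0.6359, -0.031, 0.0234]
ee_rot: [-3.135, 0.011, 0.824]
contact_force: [-0.2, 0.0, 0.5]
finger_gap: 0.0399
```

Call:
drive_tool:
  rows:
    - {"x": 0, "y": 0, "z": 0, "roll": 0}
    - {"x": 0, "y": 0, "z": 0, "roll": 0}
    - {"x": 0, "y": 0, "z": 0, "roll": 0}
    - {"x": 0, "y": 0, "z": 0, "roll": 0}
    - {"x": 0, "y": 0, "z": 0, "roll": 0}
  hand: 5
  force: 25

```text
t: 25.07
tcp_pos: [0.6361, -0.031, 0.0239]
ee_rot: [-3.136, 0.011, 0.824]
contact_force: [-0.7, -0.5, 0.8]
finger_gap: 0.0122
```

Call:
drive_tool:
  rows:
    - {"x": 0, "y": 0, "z": 0, "roll": 0}
    - {"x": 0, "y": 0, "z": 0, "roll": 0}
    - {"x": 0, "y": 0, "z": 0, "roll": 0}
    - {"x": 0, "y": 0, "z": 0, "roll": 0}
    - {"x": 0, "y": 0, "z": 0, "roll": 0}

```text
t: 25.48
tcp_pos: [0.6362, -0.031, 0.024]
ee_rot: [-3.136, 0.011, 0.824]
contact_force: [-0.6, -0.7, -0.8]
finger_gap: 0.0114
```

Call:
drive_tool:
  rows:
    - {"x": 1, "y": 1, "z": -0.2, "roll": 0}
    - {"x": 2, "y": 2, "z": -0.2, "roll": 0}
    - {"x": 2.5, "y": 2.4, "z": -0.2, "roll": 0}
    - {"x": 2.5, "y": 2.4, "z": -0.2, "roll": 0}
    - {"x": 2.5, "y": 2.4, "z": -0.2, "roll": 0}
  force: 30

```text
t: 25.9
tcp_pos: [0.6362, -0.0308, 0.0239]
ee_rot: [-3.133, 0.016, 0.825]
contact_force: [-13.8, -16.2, 8.6]
finger_gap: 0.012
```

```bash
python3 look.py w17; python3 - <<'E'
from h import *
c=arm.read_camera("wrist"); crop(c["pixels"],230,30,520,270,2.6,"pics/w17c.png")
s=arm.read_camera("scene"); crop(s["pixels"],210,170,400,320,4,"pics/s17.png")
q=arm.sense(); print(q["contact_force"],q["tcp_pos"],np.degrees(q["ee_rot"]))
E
```

```text
25.95 [ 0.6362 -0.0308  0.0239] [-179.52    0.92   47.24] [-14.2 -15.6   7.9] 0.0118
[-15.74462765 -16.15501526   8.41322385] [ 0.63619099 -0.03078848  0.02388705] [-179.51715301    0.92156638   47.24002891]
```

View pics/w17c.png

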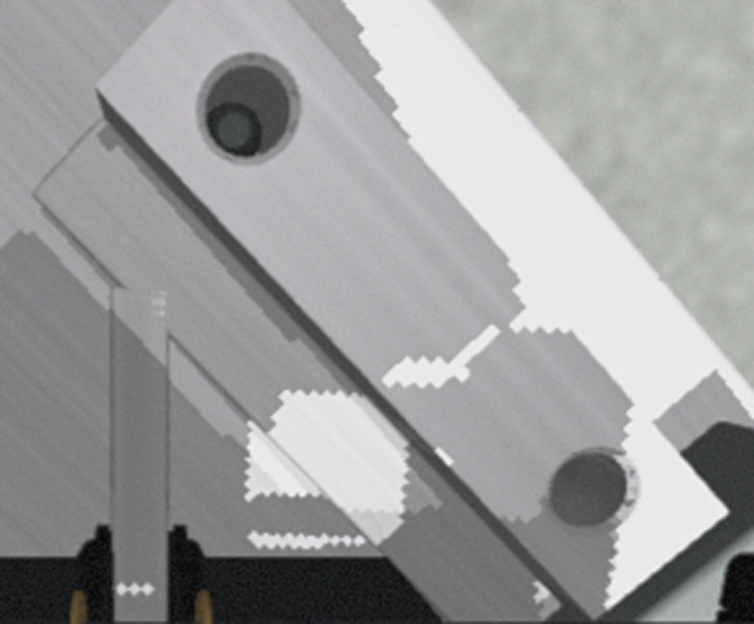

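View pics/s17.png

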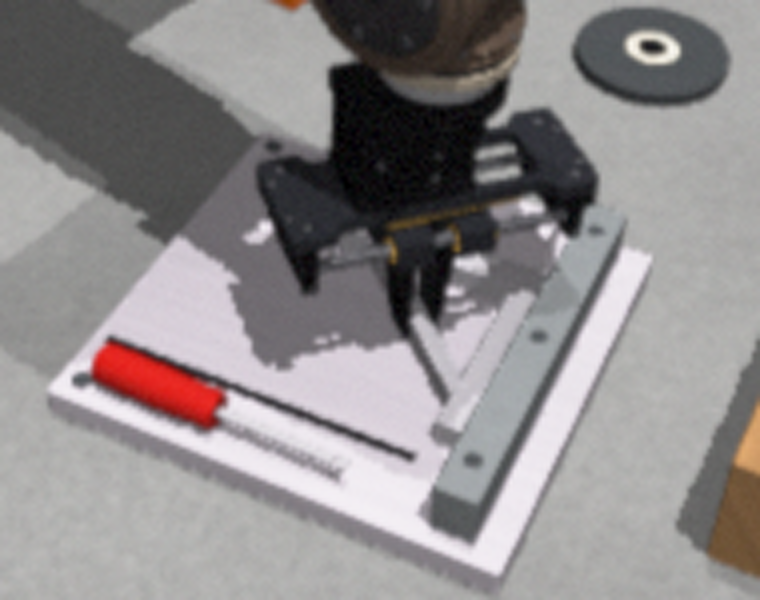

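```bash
python3 -c "
from cell import arm
print(arm.finish_job()); s=arm.sense(); print(s['t'],s['contact_force'],s['finger_gap'])"
```

```text
the job is handed in; nothing more can be done
None
the job is handed in; nothing more can be done
```

I fitted the aluminium stop bar over both dowels and let go of it. The square was then laid flat on the bed and pressed into the corner, and I handed the job in at about 26 s with it still held there. The tool reports no verdict.

- **Stop:** it reached the bed at the height I expected, and a dowel showed in its hole after release.
- **Square:** the last readings showed pushes of about 16 N towards the fence and 16 N towards the stop. The gripper was closed on the 12 mm brace with 30 N set.
- **Flush fit:** a picture taken with the square released showed both outer edges flush. In the last pictures the stop side was still flush. The fence side was mostly hidden by the gripper and fence, so there I rely on the push force and that earlier picture.
- **Other things:** the screwdriver, disc and battery looked undisturbed.

**What disagreed:**
- **Regrip:** repeated pushing tilted the tool by up to about 1.6°, so I released the square, straightened the tool and gripped it again. About 1° of tilt remained at the end, roughly 0.3° of it from the final push. I could not check directly that the square lies perfectly flat.
- **Wrist camera:** it read about 2 mm off the other cameras. I corrected for that by using relative measurements.

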